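# Change the reagent cartridges of a bench analyser

### The arm

A 7-joint arm with a two-finger parallel gripper is mounted at the origin on the work surface. World frame = base frame: x ahead of the robot, y to its left, z up, the work surface at z = 0. Lengths are in m, angles in rad, forces in N, time in s.
With the tool pointing down it reaches from about 0.4 to 0.875 m from the base axis. Payload 6.5 kg.
Tool frame: the origin (TCP) lies midway between the tips of the shut fingers; the grasp point (between the pads) lies 19 mm behind it; y points along the fingers, x is the direction in which the jaws open and shut, and the axes are right-handed (so a half turn about y gives the same grasp; the last joint's range is limited). The gripper opens to 85 mm and grips with 20 to 120 N. Pads are 22 mm wide; open, the fingers measure 114 mm over their backs; the gripper's body (76 mm by 85 mm) begins 54 mm behind the grasp point. The pads swing forward as they close: fully open they stand 13 mm farther back than shut.
Start: joints at [-1.278, 0.536, -0.004, 1.538, 0.003, 1.067, -0.071], TCP at [0.228, 0.609, 0.231] pointing down, gripper open.
Joint ranges: [-2.7, 2.7], [-0.37, 2.16], [-1.27, 1.26], [0.24, 2.4], [-1.31, 4.45], [0.19, 1.91], [-2.76, 2.76]. Speed limits (rad/s): [2.39, 2.39, 3.14, 3.14, 3.14, 3.14, 3.14].

### API

Orientations are given as a 3x3 rotation matrix whose columns are the frame's x, y, z axes.
In Python, from bench import r, imaging gives the robot as it stands. The module is installed in compiled form; this text tells all that it offers.
- The arm moves only by the shell command python3 -m pendant 'ROWS'. ROWS is JSON, a list of rows, each a list of 5 numbers: the shift along the world's x, y, z in m, then the turn about the world's z in degrees, then the opening, from -1 (shut) to 1 (fully open), so that 0 is half open. A call has 1 to 10 rows; each row is the pose to reach, as a shift and turn from the pose commanded when the call began; what a row does not reach only later rows make up. A row lasts 1/10 s, in which the tool goes at most 50 mm and 8.59 degrees, less where a joint would pass 70% of its speed; a pose out of reach is approached as far as the arm can. A call with a gripper value outside its range is refused whole. The fingers move at their own pace and stop on an object; the grip force is fixed at half the most. Time passes only in rows, so rows that repeat a pose let the fingers close. It gives the time, the measured TCP pose, the force and the opening at its end, in the units of the state.
- r.state(): the state, without advancing time (a new reading comes with each control period).
- imaging.grab_frame(name): name is "scene" or "top" or "wrist"; returns the picture (420x560x3 uint8, red, green, blue); there is no depth.
- imaging.camera_info(name): a dict with "mtx" (3x3 intrinsics, pixels), "cam_to_world" (4x4, takes a point from camera to world coordinates); the wrist camera has in their place "hand_eye" (4x4, takes a point from camera to tool coordinates, whose origin is the TCP and whose axes are the tool frame's). Camera axes: x right, y up, looking along -z (the intrinsics and any distortion apply to the point x, -y, -z); pixel columns grow to the right and rows downward; lengths in m; the calibration is good to about 2 mm. A picture is of the moment at which its call begins: read the wrist's pose just before it. camera_info takes no time and is no camera call.
- r.job_done(): hands the job in, once; it reports no verdict.
Trained networks look in the newest picture that a camera, given by its name, has taken for a name from the list of things; names that differ only in an ending like _2 or _b are one class to them, and where a whole thing is asked for, a point or a joint stands for the part that bears it (a point fixed in the world has none). Each returns a list of dicts, best first, with "p" (0 to 1); they miss things now and then, are a little off and sometimes report something else, mostly with a low value. They report only what shows in the picture. A call takes as long as a camera call. They do not tell look-alikes from the thing itself.
- imaging.boxes_of(query, camera): "position" ([column, row] in pixels, amid what is visible of it).
- imaging.landmark_of(query, camera): "position" ([column, row] in pixels: a listed point, or the origin of a listed thing).
The state is a dict: "clock": time; "joint_positions": joint angles; "dq": joint speeds; "joint_torque": joint torques, N m; "tcp_pos": TCP position; "orientation": TCP orientation; "wrist_force": force on the tool from outside, world axes, zero at the start; "torque": the same for the moment, N m; "width": finger opening in m.
Only numpy, scipy, OpenCV 4.12 (cv2) and the standard library are available. Lean on these libraries where they do the work, as an engineer would, in place of code of your own. Each camera call takes 0.05 s, during which the arm holds its last target.

### The job

Change the analyser's reagent cartridges: pull the spent ones out of their bays and set them down flat, upright, in the grey tray, and slide every fresh cartridge from the mat, nose first under the bar, fully home into a bay of its own (any bay). Once all of that is done press the start button fully down, and leave the tube rack, jar and bottle undisturbed.

Things in the scene. Friction and masses are not known exactly. Their poses are not given: they have to be found in the camera images.
- analyser: Fixed bench analyser with three reagent bays, spanning x -72..330, y -165..125 mm. Origin: on the bench below the middle bay's home point; x points into the bays (the way a cartridge is pushed in), y left, z up. Flat open deck, 12 mm high, from x -72 to the end stop at x 81, where an 80 mm high housing begins. Left cheek y 105..125, 28 mm high; right cheek y -165..-105, 34 mm high.
- bar (a point): Middle of the underside of the fixed aluminium piercing bar that crosses all bays (analyser x 46, y 0, z 44 mm): the bar spans analyser x 30..62, y -125..125; underside 32 mm above the deck, top 46 above the deck. Cartridges go under it.
- mouth (a point): Middle bay's mouth on the deck (analyser x 7, y 0, z 12 mm). Black dividers, 16 mm high over the deck, bound the bays: each bay's mouth is 70 mm wide at x 7 and its pointed lead-ins narrow it to 48 mm from x 18 to the end stop. In front of x 7 the deck is open.
- bay1 (a point): Left reagent bay: the point on its deck (analyser x 0, y 70, z 12 mm) where a cartridge's origin lies when it is fully home; axes as the analyser's. Two sprung catches in the bay walls hold a home cartridge: about 10 N pushes it past them in its last 16 mm, then they draw it home; about 10 N pulls it free.
- bay2 (a point): Middle reagent bay: the point on its deck (analyser x 0, y 0, z 12 mm) where a cartridge's origin lies when it is fully home; axes as the analyser's. Two sprung catches in the bay walls hold a home cartridge: about 10 N pushes it past them in its last 16 mm, then they draw it home; about 10 N pulls it free.
- bay3 (a point): Right reagent bay: the point on its deck (analyser x 0, y -70, z 12 mm) where a cartridge's origin lies when it is fully home; axes as the analyser's. Two sprung catches in the bay walls hold a home cartridge: about 10 N pushes it past them in its last 16 mm, then they draw it home; about 10 N pulls it free.
- spent1: White plastic reagent cartridge, spent, 150 g: body 150 long (x -70..80) x 44 wide x 28 mm high, on it an upright grip plate 44 long (x -22..22) x 10 thick (y -5..5), z 28..62 mm. Origin: underside, below the grip's middle, where it balances; x points to the nose, which goes in first; the grip stays before the bar. Ports pierced (dark holes). Starts home in its bay, or absent.
- spent2: White plastic reagent cartridge, spent, 150 g: body 150 long (x -70..80) x 44 wide x 28 mm high, on it an upright grip plate 44 long (x -22..22) x 10 thick (y -5..5), z 28..62 mm. Origin: underside, below the grip's middle, where it balances; x points to the nose, which goes in first; the grip stays before the bar. Ports pierced (dark holes). Starts home in its bay, or absent.
- spent3: White plastic reagent cartridge, spent, 150 g: body 150 long (x -70..80) x 44 wide x 28 mm high, on it an upright grip plate 44 long (x -22..22) x 10 thick (y -5..5), z 28..62 mm. Origin: underside, below the grip's middle, where it balances; x points to the nose, which goes in first; the grip stays before the bar. Ports pierced (dark holes). Starts home in its bay, or absent.
- fresh1: White plastic reagent cartridge, fresh, 300 g: body 150 long (x -70..80) x 44 wide x 28 mm high, on it an upright grip plate 44 long (x -22..22) x 10 thick (y -5..5), z 28..62 mm. Origin: underside, below the grip's middle, where it balances; x points to the nose, which goes in first; the grip stays before the bar. Foil over its ports unbroken. Starts on the mat, or absent.
- fresh2: White plastic reagent cartridge, fresh, 300 g: body 150 long (x -70..80) x 44 wide x 28 mm high, on it an upright grip plate 44 long (x -22..22) x 10 thick (y -5..5), z 28..62 mm. Origin: underside, below the grip's middle, where it balances; x points to the nose, which goes in first; the grip stays before the bar. Foil over its ports unbroken. Starts on the mat, or absent.
- fresh3: White plastic reagent cartridge, fresh, 300 g: body 150 long (x -70..80) x 44 wide x 28 mm high, on it an upright grip plate 44 long (x -22..22) x 10 thick (y -5..5), z 28..62 mm. Origin: underside, below the grip's middle, where it balances; x points to the nose, which goes in first; the grip stays before the bar. Foil over its ports unbroken. Starts on the mat, or absent.
- fresh1_nose (a point): Nose end of fresh1: 80 mm along its x from its origin, on the underside.
- fresh2_nose (a point): Nose end of fresh2: 80 mm along its x from its origin, on the underside.
- fresh3_nose (a point): Nose end of fresh3: 80 mm along its x from its origin, on the underside.
- tray: Fixed open grey plastic tray for spent cartridges, outside 200 (x) x 240 (y) x 28 mm high, walls and floor 4 mm; origin under its centre.
- start (a joint): Travel of the round grey start button on the analyser's right cheek: 0 released, 0.006 m fully down; pressed straight down, about 5 N, springs back.
- start_top (a point): Top centre of the start button (26 mm across), 56 mm above the bench when released.
- mat: Fixed dark bench mat, 200 x 270 x 2 mm, on which the fresh cartridges start.
- tube_rack: Bystander: yellow rack of capped tubes, 50 x 150 x 110 mm, origin under its centre. Leave it alone.
- jar: Bystander: clear jar with a green lid, 64 mm across, 75 high. Leave it alone.
- reagent_bottle: Bystander: amber bottle, 70 mm across, 160 high. Leave it alone.
Not all that is in view belongs to the job. What is shaped like the spent1 but orange or turquoise is not meant.

How it is judged:
By the outcome, as a careful person would: the job done as asked, in the order asked, and still so for the second after the job is handed in, with the robot touching nothing.
Of spent1, spent2, spent3 only 2 to 3 are there at a start; the rules pass over those that are not, and their reading is None.
Of fresh1, fresh2, fresh3 only 2 to 3 are there at a start; the rules pass over those that are not, and their reading is None.
At some moment in a run one of fresh1, fresh2, fresh3 may be knocked a few centimetres aside while the robot is not near it.
Once in a run the grip may slacken for a moment while it holds something.
It also fails if it takes over 210 s, if anything falls off the work surface, if the arm or the gripper's body presses on something with over 40 N, if the wrist force passes 120 N, or if a joint passes its speed limit or range.

## Working session

There is one attempt and no reset: what is moved stays moved. The work goes in short steps, Python scripts to look and compute and a shell command to move; the robot and the scene stay as the last step left them, time stands still between calls to the robot, and variables do not carry over. Pictures are saved under pics/ and viewed, and the job is handed in when it is done.

```bash
mkdir -p pics; python3 - <<'E'
from bench import r, imaging
import cv2
s=r.state();print(s)
for n in ["scene","top","wrist"]:
    f=imaging.grab_frame(n);cv2.imwrite(f"pics/{n}0.png",f[:,:,::-1]);i=imaging.camera_info(n);print(n,{k:(v.tolist() if hasattr(v,'tolist') else v) for k,v in i.items()})
E
```

```text
{'clock': 0.0, 'joint_positions': array([-1.27817609,  0.5371712 , -0.00442575,  1.53886193,  0.00260471,
        1.0672799 , -0.07121197]), 'dq': array([ 0.00100371,  0.00110694, -0.0013964 , -0.00114363, -0.0003328 ,
        0.0001517 ,  0.0026789 ]), 'joint_torque': array([-2.06789041e-04, -5.83427453e+01,  1.04866616e+00, -2.59100372e+01,
        1.23581340e-02,  9.58923774e-03,  3.52172128e-05]), 'tcp_pos': array([0.2280677 , 0.60801193, 0.2304143 ]), 'orientation': array([[ 3.51121556e-01, -4.72291342e-04, -9.36329766e-01],
       [ 9.36328325e-01, -1.64839746e-03,  3.51121847e-01],
       [-1.70927541e-03, -9.99998530e-01, -1.36568118e-04]]), 'wrist_force': array([-0.60682533,  0.29240908, -0.63174066]), 'torque': array([-0.00370055,  0.0351712 ,  0.02488618]), 'width': 0.08555569653493039}
scene {'mtx': [[428.26961517567435, 0.0, 277.56367259457244], [0.0, 428.26961517567435, 209.02172522693144], [0.0, 0.0, 1.0]], 'cam_to_world': [[0.1253112538967377, -0.6346578089255166, 0.7625657710759707, 1.4296374503895657], [0.9920871042289978, 0.08617358146239856, -0.09130877000849806, 
[... 279 characters left out ...]
417286081033, 0.9895159093855133, -0.14276738825422605, 0.32581036307446876], [-0.9997309572121801, 0.022714388104368734, 0.004697846811258914, -0.01778821960646291], [0.007891468025050287, 0.14262651102093393, 0.9897451202640026, 1.1700388782921143], [0.0, 0.0, 0.0, 1.0]]}
wrist {'mtx': [[348.1083704772084, 0.0, 277.5266756632303], [0.0, 348.1083704772084, 209.62585444848813], [0.0, 0.0, 1.0]], 'hand_eye': [[0.999999688200244, 0.00041605448728574703, 0.0006711915343311482, 0.0007140108136162171], [0.0005370036243222434, 0.2648957072887039, -0.9642769186738431, -0.14124782281507298], [-0.0005789874952130575, 0.9642769784448231, 0.2648954012715197, 0.06752798923217805], [0.0, 0.0, 0.0, 1.0]]}
```

View pics.

View pics/scene0.png

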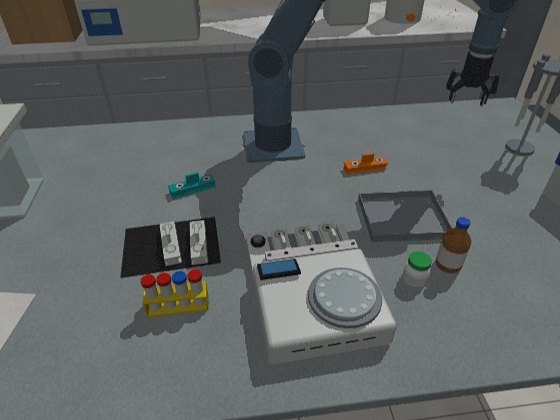

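View pics/top0.png

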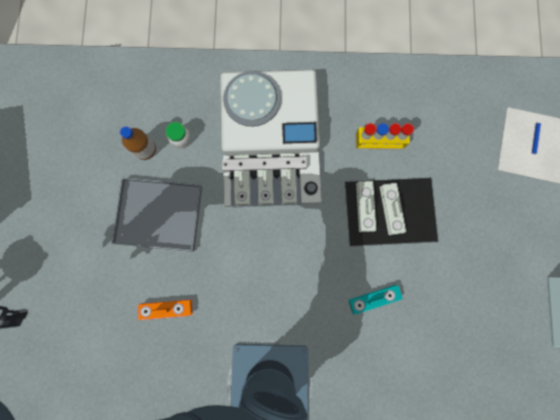

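View pics/wrist0.png

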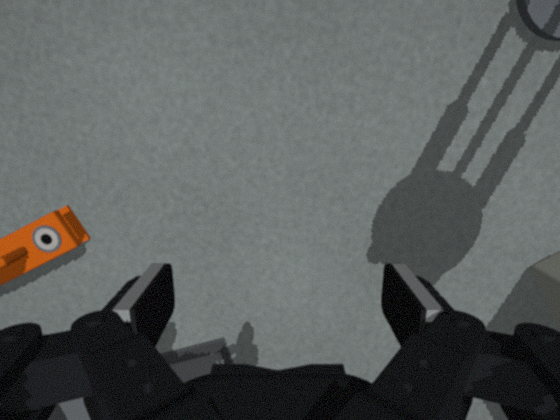

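```bash
cat > h.py <<'E'
import numpy as np, cv2
from bench import r, imaging
def world(cam,px,z):
    i=imaging.camera_info(cam);K=np.array(i["mtx"])
    if cam=="wrist":
        s=r.state();T=np.eye(4);T[:3,:3]=s["orientation"];T[:3,3]=s["tcp_pos"];M=T@np.array(i["hand_eye"])
    else: M=np.array(i["cam_to_world"])
    d=np.linalg.inv(K)@[px[0],px[1],1];d=M[:3,:3]@[d[0],-d[1],-d[2]];o=M[:3,3]
    return o+d*(z-o[2])/d[2]
def project(cam,p):
    i=imaging.camera_info(cam);K=np.array(i["mtx"])
    if cam=="wrist":
        s=r.state();T=np.eye(4);T[:3,:3]=s["orientation"];T[:3,3]=s["tcp_pos"];M=T@np.array(i["hand_eye"])
    else: M=np.array(i["cam_to_world"])
    q=np.linalg.inv(M)@np.r_[p,1];u=K@[q[0],-q[1],-q[2]];return u[:2]/u[2]
def crop(f,x0,y0,x1,y1,s,name):
    c=cv2.resize(f[y0:y1,x0:x1,::-1],None,fx=s,fy=s,interpolation=cv2.INTER_CUBIC);cv2.imwrite(f"pics/{name}.png",c)
E
python3 - <<'E'
from h import *
f=imaging.grab_frame("top")
crop(f,200,130,440,260,3.3,"topc")
Z=dict(analyser=0,bar=.044,mouth=.012,bay1=.012,bay2=.012,bay3=.012,spent1=.012,fresh1=.002,fresh1_nose=.002,tray=0,start_top=.056,mat=0,tube_rack=0,jar=0,reagent_bottle=0)
for cam in ["top","scene"]:
    f=imaging.grab_frame(cam)
    for q,z in Z.items():
        for d in imaging.landmark_of(q,cam)[:5]:
            print(cam,q,round(d["p"],2),np.round(d["position"],1),np.round(world(cam,d["position"],z)[:2],4))
crop(f,100,190,400,300,2.6,"scenec")
E
```

```text
top analyser 0.88 [267.7 178. ] [0.6033 0.0201]
top bar 0.91 [266.4 165.7] [0.6303 0.0235]
top mouth 0.84 [261.9 179.1] [0.5966 0.0373]
top bay1 0.87 [284.  183.6] [ 0.5841 -0.0305]
top bay1 0.84 [244.5 183.4] [0.5819 0.0899]
top bay1 0.56 [263.5 182.1] [0.5873 0.0321]
top bay2 0.87 [284.  183.6] [ 0.5841 -0.0305]
top bay2 0.84 [244.5 183.4] [0.5819 0.0899]
top bay2 0.56 [263.5 182.1] [0.5873 0.0321]
top bay3 0.87 [284.  183.6] [ 0.5841 -0.0305]
top bay3 0.84 [244.5 183.4] [0.5819 0.0899]
top bay3 0.56 [263.5 182.1] [0.5873 0.0321]
top spent1 0.92 [167.3 311.6] [0.1965 0.3005]
top spent1 0.9 [266.2 178.7] [0.5982 0.0242]
top spent1 0.82 [371.8 300.4] [ 0.241  -0.2947]
top spent1 0.74 [244.  180.7] [0.5903 0.0917]
top spent1 0.74 [288.9 183. ] [ 0.5864 -0.0454]
top fresh1 0.66 [361.5 206.6] [ 0.5202 -0.2688]
top fresh1 0.62 [391.3 211.4] [ 0.5074 -0.3598]
top fresh1 0.62 [392.8 207.2] [ 0.5205 -0.3646]
top fresh1_nose 0.59 [361.6 185.4] [ 0.5863 -0.2697]
top tray 0.87 [158.  212.9] [0.4868 0.3506]
top start_top 0.54 [309.7 191.4] [ 0.5528 -0.1057]
top start_top 0.19 [265.  179.8] [0.5
[... 1216 characters left out ...]
 0.7 [199.8 241.8] [ 0.5079 -0.274 ]
scene fresh1 0.43 [199.8 267.5] [ 0.6097 -0.2727]
scene fresh1 0.2 [310.3 250.9] [0.5873 0.0388]
scene fresh1_nose 0.96 [198. 265.] [ 0.5997 -0.2778]
scene tray 0.92 [398.4 218.6] [0.484  0.3351]
scene tray 0.36 [178.5 301.6] [ 0.718  -0.3252]
scene start_top 0.38 [256.9 235.6] [ 0.5612 -0.1093]
scene start_top 0.28 [280.9 251.3] [ 0.6305 -0.0511]
scene mat 0.95 [171.6 243.7] [ 0.5028 -0.3559]
scene tube_rack 0.69 [177.1 301. ] [ 0.7156 -0.3288]
scene jar 0.69 [414.5 278. ] [0.7216 0.2958]
scene reagent_bottle 0.8 [449.  262.1] [0.6789 0.4113]
scene reagent_bottle 0.26 [309.3 252. ] [0.5893 0.0357]
scene reagent_bottle 0.16 [195.2 262.3] [ 0.5865 -0.2859]
```

View pics/topc.png

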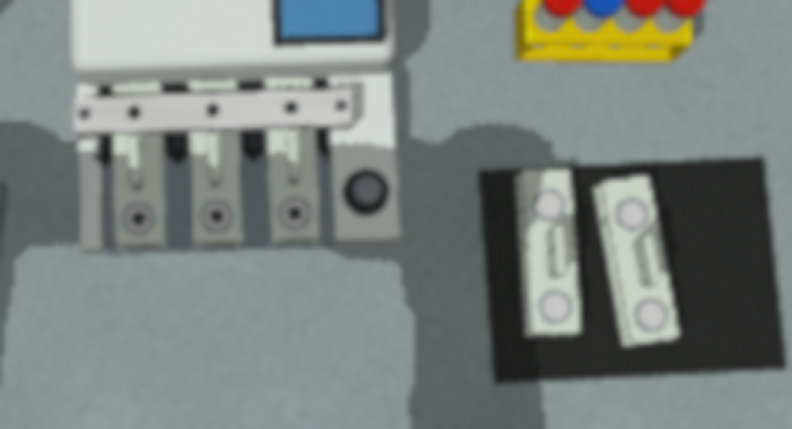

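View pics/scenec.png

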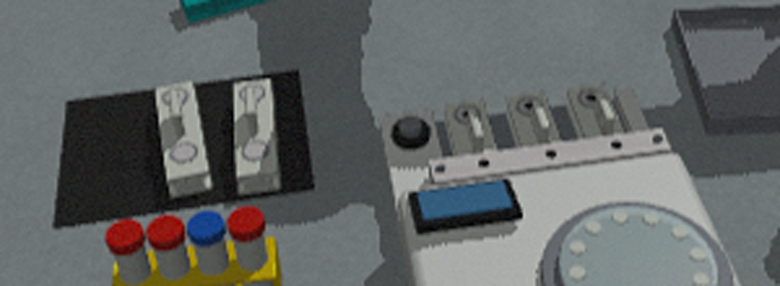

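```bash
python3 -m pendant '[[0.17,-0.3,0.05,10,1],[0.17,-0.3,0.05,10,1],[0.17,-0.3,0.05,10,1],[0.17,-0.3,0.05,10,1],[0.17,-0.3,0.05,10,1],[0.17,-0.3,0.05,10,1],[0.17,-0.3,0.05,10,1],[0.17,-0.3,0.05,10,1]]'; python3 -m pendant '[[0.13,-0.29,0.05,10.6,1],[0.13,-0.29,0.05,10.6,1],[0.13,-0.29,0.05,10.6,1],[0.13,-0.29,0.05,10.6,1],[0.13,-0.29,0.05,10.6,1],[0.13,-0.29,0.05,10.6,1],[0.13,-0.29,0.05,10.6,1],[0.13,-0.29,0.05,10.6,1],[0.13,-0.29,0.05,10.6,1]]'
python3 - <<'E'
from h import *
s=r.state();print(s['clock'],s['tcp_pos'],s['orientation'],s['joint_positions'])
f=imaging.grab_frame("wrist");cv2.imwrite("pics/w1.png",f[:,:,::-1])
for q,z in dict(bar=.044,mouth=.012,bay1=.012,spent1=.012,start_top=.056).items():
    for d in imaging.landmark_of(q,"wrist")[:5]:
        print(q,round(d["p"],2),np.round(d["position"],1),np.round(world("wrist",d["position"],z)[:2],4))
E
```

```text
clock: 2.6
tcp_pos: [0.4027, 0.3021, 0.2826]
orientation: [[0.194, 0.003, -0.981], [0.981, -0.001, 0.194], [-0.001, -1.0, -0.004]]
wrist_force: [0.2, 0.2, 0.3]
width: 0.085
clock: 3.5
tcp_pos: [0.5282, 0.019, 0.3312]
orientation: [[-0.0, -0.0, -1.0], [1.0, 0.0, -0.0], [0.0, -1.0, 0.0]]
wrist_force: [-0.8, 0.5, -0.5]
width: 0.0856
3.5 [0.52820547 0.0190382  0.3311529 ] [[-1.54124769e-04 -2.14208240e-04 -9.99999965e-01]
 [ 9.99999864e-01  4.99033654e-04 -1.54231650e-04]
 [ 4.99066675e-04 -9.99999853e-01  2.14131297e-04]] [-0.33805899  0.23004367  0.26072753  1.75007895 -0.0644448   1.16990564
  1.51223476]
bar 0.93 [283.2 250.8] [0.6341 0.029 ]
mouth 0.27 [ 69.5 212. ] [ 0.5908 -0.2642]
bay1 0.19 [ 55.2 152.7] [ 0.5101 -0.2707]
spent1 0.96 [283.8 213.7] [0.5927 0.0296]
spent1 0.85 [232.7 210.7] [ 0.5886 -0.0406]
spent1 0.58 [335.1 205.8] [0.5813 0.0996]
start_top 0.9 [174.9 200.4] [ 0.5634 -0.1058]
```

View pics/w1.png

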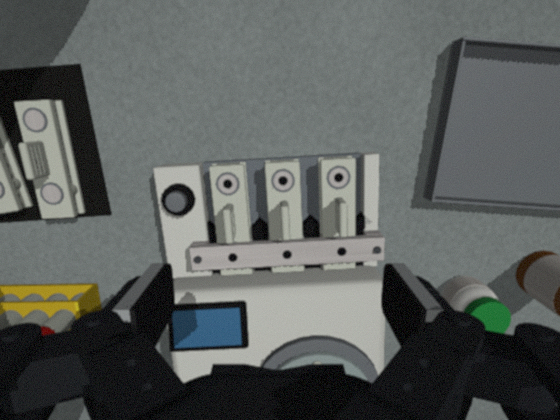

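```bash
python3 - <<'E'
from h import *
f=imaging.grab_frame("wrist")
crop(f,145,145,395,285,3.2,"w1c")
E
```

```text
(no output)
```

View pics/w1c.png

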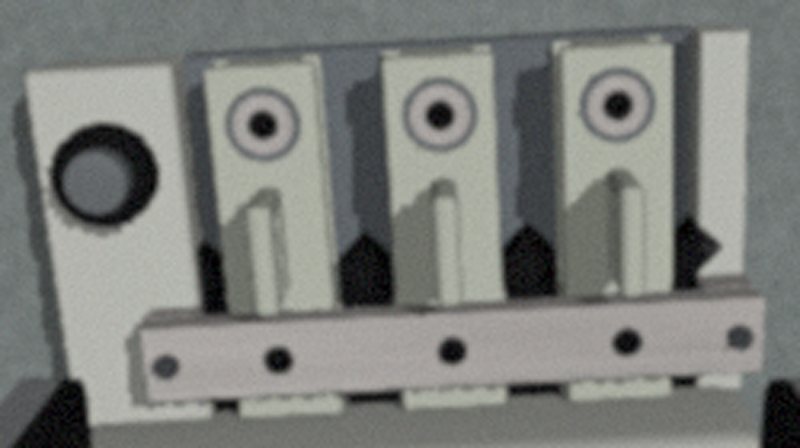

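```bash
cat > fit.py <<'E'
from h import *
from scipy.optimize import least_squares
obs=[((143,326),(30,-125,58)),((150,403),(62,-125,58)),((760,297),(30,125,58)),((763,370),(62,125,58)),((25,75),(-72,-165,34)),((178,62),(-72,-105,34)),((695,32),(-72,105,28)),((748,30),(-72,125,28))]
P=[world("wrist",(145+a/3.2,145+b/3.2),m[2]/1000)[:2] for (a,b),m in obs]
M=np.array([m[:2] for _,m in obs])/1000
def f(v):
    c,s=np.cos(v[2]),np.sin(v[2]);return ((M@np.array([[c,s],[-s,c]])+v[:2])-P).ravel()
q=least_squares(f,[.59,.02,0]);print(q.x,np.degrees(q.x[2]));print(np.round(f(q.x).reshape(-1,2)*1000,1))
for (a,b) in [(263,124),(440,115),(617,104)]: print(world("wrist",(145+a/3.2,145+b/3.2),.040)[:2])
for (a,b) in [(262,205),(444,190),(630,180)]: print('grip rear top',world("wrist",(145+a/3.2,145+b/3.2),.074)[:2])
E
python3 fit.py
```

```text
[0.58824748 0.02940282 0.05760451] 3.300495306890439
[[ 1.5 -2.3]
 [ 0.1 -1.1]
 [-0.2  3. ]
 [ 0.7  1.1]
 [-1.5 -1.9]
 [ 0.3 -2.8]
 [-0.3  2.5]
 [-0.7  1.5]]
[ 0.5456924  -0.04332701]
[0.54196539 0.02648916]
[0.53746018 0.09596184]
grip rear top [ 0.5695416  -0.03982124]
grip rear top [0.5636753  0.02762452]
grip rear top [0.55974524 0.09614036]
```

```bash
python3 - <<'E'
from h import *
f=imaging.grab_frame("top")
crop(f,100,165,220,265,6,"tray")
f=imaging.grab_frame("wrist")
crop(f,410,20,560,220,3,"trayw")
E
```

```text
(no output)
```

View pics/tray.png

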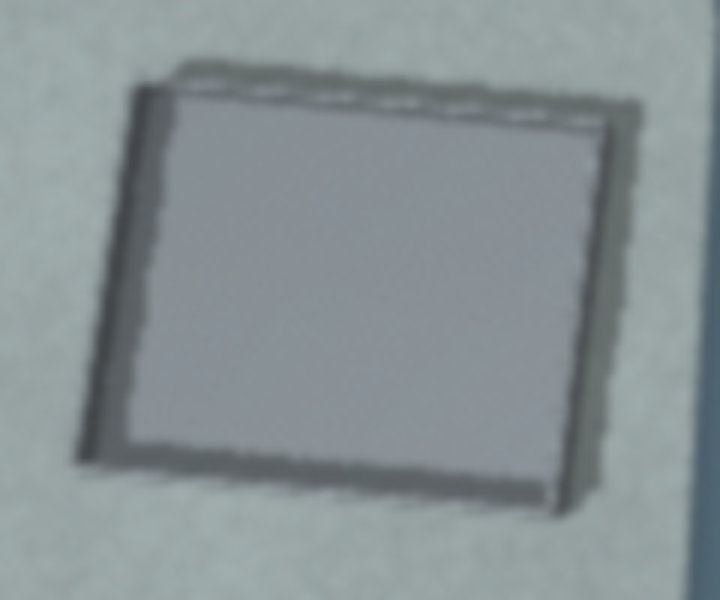

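View pics/trayw.png

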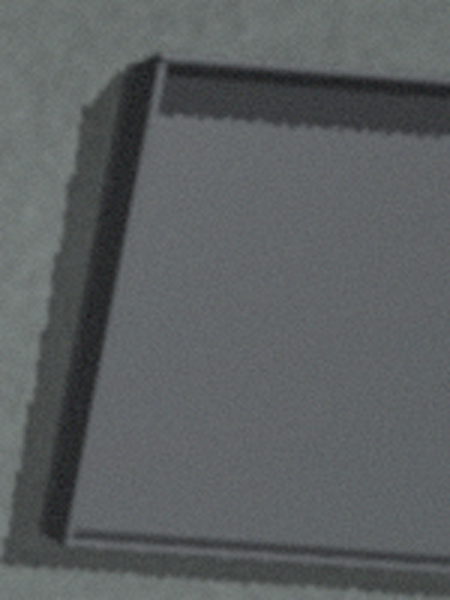

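```bash
python3 - <<'E'
from h import *
P=[world("top",(100+a/6,165+b/6),.028)[:2] for a,b in [(135,85),(610,118),(562,517),(78,460)]]
for p in P:print(p)
print(np.mean(P,0),np.linalg.norm(P[0]-P[1]),np.linalg.norm(P[1]-P[2]),np.linalg.norm(P[2]-P[3]))
for a,b in ((0,3),(1,2)):
  d=P[a]-P[b];print(np.degrees(np.arctan2(d[1],d[0])))
for a,b in ((0,1),(3,2)):
  d=P[a]-P[b];print(np.degrees(np.arctan2(-d[0],d[1])))
W=[world("wrist",(410+a/3,20+b/3),.028)[:2] for a,b in [(160,58),(62,540),(450,88),(450,560)]]
for w in W: print('w',w)
d=W[1]-W[0];print(np.degrees(np.arctan2(d[1],d[0])))
E
```

```text
[0.58274388 0.45492964]
[0.57148133 0.21675217]
[0.37224408 0.23000859]
[0.39474848 0.4677131 ]
[0.48030444 0.34235088] 0.23844359820851252 0.1996777734873045 0.23876742094083514
-3.8900555060913615
-3.806611597493754
-2.707292675712205
-5.408291641314897
w [0.37650739 0.23643207]
w [0.56953083 0.22097596]
w [0.38713997 0.35155849]
w [0.57840239 0.39283195]
-4.578119869096524
```

```bash
python3 -m pendant '[[0.055,0.08,-0.05,3.3,0],[0.055,0.08,-0.1,3.3,0],[0.055,0.08,-0.15,3.3,0],[0.055,0.08,-0.2,3.3,0],[0.055,0.08,-0.23,3.3,0],[0.055,0.08,-0.26,3.3,0],[0.055,0.08,-0.28,3.3,0],[0.055,0.08,-0.285,3.3,0],[0.055,0.08,-0.285,3.3,0]]'
python3 -m pendant '[[0,0,0,0,-1],[0,0,0,0,-1],[0,0,0,0,-1],[0,0,0,0,-1],[0,0,0,0,-1],[0,0,0,0,-1]]'
python3 - <<'E'
from h import *
f=imaging.grab_frame("wrist");cv2.imwrite("pics/w2.png",f[:,:,::-1])
E
```

```text
clock: 4.85
tcp_pos: [0.5833, 0.0986, 0.0462]
orientation: [[-0.058, -0.0, -0.998], [0.998, -0.0, -0.058], [-0.0, -1.0, 0.0]]
wrist_force: [1.1, -0.0, 0.7]
width: 0.0427
clock: 5.45
tcp_pos: [0.5845, 0.0987, 0.0479]
orientation: [[-0.058, 0.003, -0.998], [0.998, 0.001, -0.058], [0.0, -1.0, -0.003]]
wrist_force: [-1.3, -0.9, 6.7]
width: 0.0089
```

View pics/w2.png

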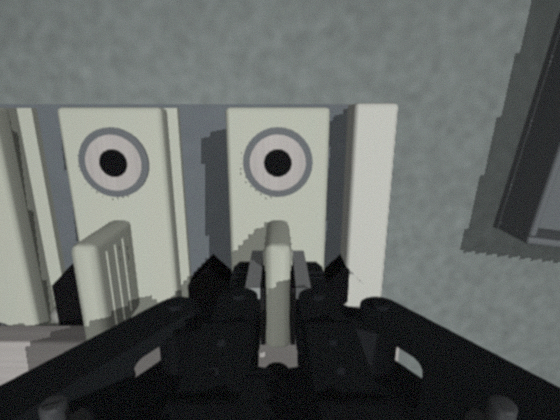

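```bash
python3 -m pendant '[[-0.005,-0.0003,0.001,0,-1],[-0.01,-0.0006,0.001,0,-1],[-0.015,-0.0009,0.001,0,-1],[-0.025,-0.0014,0.001,0,-1],[-0.04,-0.0023,0.001,0,-1],[-0.055,-0.0032,0.001,0,-1],[-0.07,-0.004,0.001,0,-1],[-0.085,-0.0049,0.001,0,-1],[-0.1,-0.0058,0.001,0,-1],[-0.11,-0.006,0.01,0,-1]]'
python3 - <<'E'
from h import *
f=imaging.grab_frame("wrist");cv2.imwrite("pics/w3.png",f[:,:,::-1])
E
```

```text
clock: 6.5
tcp_pos: [0.4701, 0.0923, 0.0557]
orientation: [[-0.059, -0.004, -0.998], [0.998, -0.001, -0.059], [-0.0, -1.0, 0.004]]
wrist_force: [0.3, -0.4, -2.5]
width: 0.0086
```

View pics/w3.png

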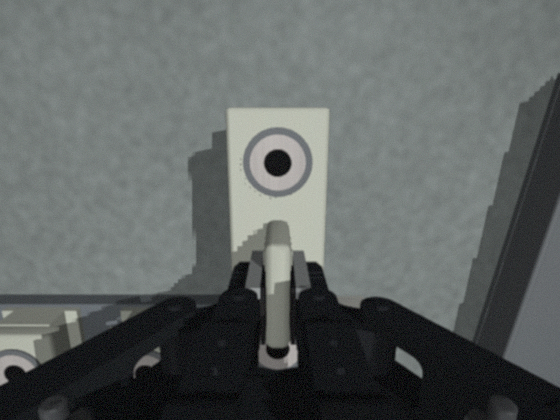

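```bash
python3 -m pendant '[[0,0,0.04,0,-1],[0,0,0.07,0,-1],[0.002,0.05,0.07,-1.5,-1],[0.004,0.1,0.07,-3,-1],[0.006,0.15,0.07,-4.5,-1],[0.008,0.2,0.07,-6,-1],[0.01,0.25,0.07,-7.5,-1],[0.01,0.29,0.07,-7.5,-1],[0.01,0.322,0.07,-7.5,-1],[0.01,0.322,0.07,-7.5,-1]]'
python3 - <<'E'
from h import *
s=r.state();print(s['tcp_pos'],s['width'])
f=imaging.grab_frame("wrist");cv2.imwrite("pics/w4.png",f[:,:,::-1])
E
```

```text
clock: 7.55
tcp_pos: [0.4805, 0.421, 0.1262]
orientation: [[0.065, -0.001, -0.998], [0.998, 0.004, 0.065], [0.003, -1.0, 0.001]]
wrist_force: [0.0, 0.3, -1.2]
width: 0.009
[0.48052762 0.42104595 0.12620797] 0.009016453910086658
```

View pics/w4.png

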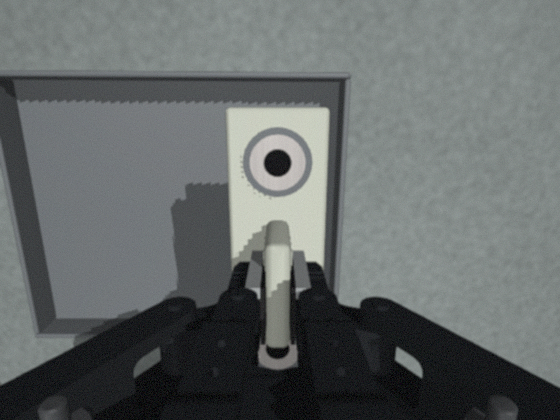

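```bash
python3 - <<'E'
from h import *
s=r.state();print(s['tcp_pos'],s['dq'].max())
for px in [(350,76),(342,200),(38,335)]:print(px,world("wrist",px,.028)[:2])
E
```

```text
[0.481461   0.41737041 0.12600468] 0.05376013149587416
(350, 76) [0.39383707 0.47097082]
(342, 200) [0.47586731 0.46419683]
(38, 335) [0.56930649 0.22229342]
```

```bash
python3 -m pendant '[[0,0,-0.04,0,-1],[0,0,-0.065,0,-1],[0,0,-0.077,0,-1],[0,0,-0.082,0,-1],[0,0,-0.084,0,-1],[0,0,-0.084,0,-1]]'
python3 -m pendant '[[0,0,0,0,-0.2],[0,0,0,0,-0.2],[0,0,0,0,-0.2],[0,0,0.03,0,-0.2],[0,0,0.08,0,-0.2],[0,-0.05,0.12,3,0],[0,-0.1,0.15,7.5,0]]'
python3 - <<'E'
from h import *
s=r.state();print(s['tcp_pos'],s['width'])
f=imaging.grab_frame("wrist");cv2.imwrite("pics/w5.png",f[:,:,::-1])
E
```

```text
clock: 8.2
tcp_pos: [0.484, 0.4148, 0.0433]
orientation: [[0.073, 0.001, -0.997], [0.997, 0.001, 0.073], [0.001, -1.0, -0.001]]
wrist_force: [0.1, 0.5, -1.7]
width: 0.0086
clock: 8.9
tcp_pos: [0.4836, 0.3344, 0.1828]
orientation: [[-0.064, 0.003, -0.998], [0.998, 0.002, -0.064], [0.002, -1.0, -0.003]]
wrist_force: [1.5, 0.3, 0.6]
width: 0.0427
[0.48361956 0.33439106 0.18283011] 0.0426551956030938
```

View pics/w5.png

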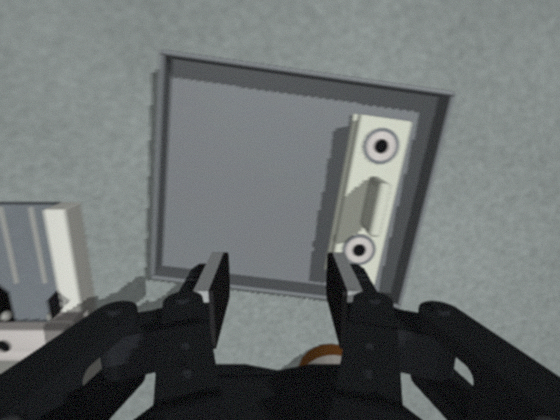

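```bash
python3 -m pendant '[[0.02,-0.05,0,0,0],[0.04,-0.1,0,0,0],[0.06,-0.15,0,0,0],[0.08,-0.2,0,0,0],[0.1,-0.25,0,0,0],[0.105,-0.285,0,0,0],[0.105,-0.285,-0.05,0,0],[0.105,-0.285,-0.05,0,0],[0.105,-0.285,-0.05,0,0]]'
```

```text
clock: 9.85
tcp_pos: [0.5875, 0.0492, 0.1301]
orientation: [[-0.059, -0.002, -0.998], [0.998, 0.0, -0.059], [0.001, -1.0, 0.002]]
wrist_force: [0.1, -0.2, 0.3]
width: 0.0427
```

```bash
python3 -m pendant '[[0,-0.0198,-0.02,0,0],[0,-0.0198,-0.05,0,0],[0,-0.0198,-0.07,0,0],[0,-0.0198,-0.082,0,0],[0,-0.0198,-0.082,0,0]]'
python3 -m pendant '[[0,0,0,0,-1],[0,0,0,0,-1],[0,0,0,0,-1],[0,0,0,0,-1],[0,0,0,0,-1],[0,0,0,0,-1]]'
python3 - <<'E'
from h import *
f=imaging.grab_frame("wrist");cv2.imwrite("pics/w6.png",f[:,:,::-1])
E
```

```text
clock: 10.35
tcp_pos: [0.5882, 0.0301, 0.0484]
orientation: [[-0.06, -0.0, -0.998], [0.998, 0.001, -0.06], [0.001, -1.0, 0.0]]
wrist_force: [0.1, 0.3, -0.8]
width: 0.0426
clock: 10.95
tcp_pos: [0.5894, 0.0287, 0.0497]
orientation: [[-0.058, 0.002, -0.998], [0.998, 0.001, -0.058], [0.0, -1.0, -0.002]]
wrist_force: [-1.1, 0.5, 7.5]
width: 0.0087
```

View pics/w6.png

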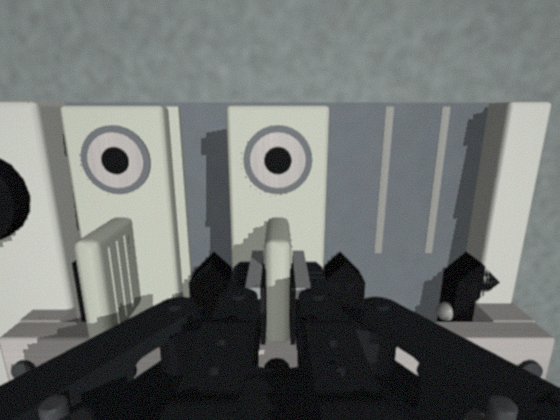

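```bash
python3 -m pendant '[[-0.005,-0.0003,0.001,0,-1],[-0.01,-0.0006,0.001,0,-1],[-0.015,-0.0009,0.001,0,-1],[-0.025,-0.0014,0.001,0,-1],[-0.04,-0.0023,0.001,0,-1],[-0.055,-0.0032,0.001,0,-1],[-0.07,-0.004,0.001,0,-1],[-0.085,-0.0049,0.001,0,-1],[-0.1,-0.0058,0.005,0,-1],[-0.11,-0.006,0.04,0,-1]]'
python3 -m pendant '[[0,0,0.035,0,-1],[0.0,0.05,0.035,-1.5,-1],[0.0,0.1,0.035,-3,-1],[0.0,0.15,0.035,-4.5,-1],[0.0,0.2,0.035,-6,-1],[0.0,0.25,0.035,-7.5,-1],[0.0,0.29,0.035,-7.5,-1],[0,0.315,0.035,-7.5,-1],[0,0.32,0.035,-7.5,-1],[0,0.32,0.035,-7.5,-1]]'
python3 - <<'E'
from h import *
f=imaging.grab_frame("wrist");cv2.imwrite("pics/w7.png",f[:,:,::-1])
s=r.state();print(s['tcp_pos'],s['width'])
E
```

```text
clock: 12.0
tcp_pos: [0.4725, 0.0221, 0.0857]
orientation: [[-0.059, -0.01, -0.998], [0.998, -0.001, -0.059], [-0.001, -1.0, 0.01]]
wrist_force: [0.4, 0.1, -1.0]
width: 0.009
clock: 13.0
tcp_pos: [0.4769, 0.3424, 0.1227]
orientation: [[0.071, -0.002, -0.997], [0.997, -0.001, 0.071], [-0.001, -1.0, 0.002]]
wrist_force: [-0.1, 0.4, -1.6]
width: 0.0091
[0.47748836 0.34096877 0.12279152] 0.008654496846225069
```

View pics/w7.png

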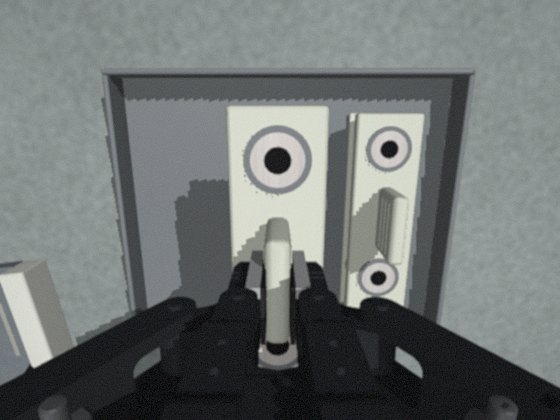

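```bash
python3 -m pendant '[[0,0,-0.04,0,-1],[0,0,-0.062,0,-1],[0,0,-0.073,0,-1],[0,0,-0.078,0,-1],[0,0,-0.08,0,-1],[0,0,-0.08,0,-1]]'
python3 -m pendant '[[0,0,0,0,-0.2],[0,0,0,0,-0.2],[0,0,0,0,-0.2],[0,0,0.03,0,-0.2],[0,0,0.08,0,-0.2],[0.02,-0.04,0.09,2,0],[0.04,-0.08,0.09,7.5,0],[0.06,-0.12,0.09,7.5,0],[0.08,-0.16,0.09,7.5,0],[0.1,-0.2,0.09,7.5,0]]'
python3 - <<'E'
from h import *
f=imaging.grab_frame("scene");crop(f,340,170,480,260,5.5,"s7")
E
python3 -m pendant '[[0.01,-0.05,0,0,0],[0.015,-0.1,0,0,0],[0.015,-0.15,0,0,0],[0.015,-0.18,-0.02,0,0],[0.015,-0.18,-0.02,0,0],[0.015,-0.18,-0.02,0,0]]'
```

```text
clock: 13.65
tcp_pos: [0.4789, 0.3426, 0.0441]
orientation: [[0.073, 0.001, -0.997], [0.997, 0.001, 0.073], [0.001, -1.0, -0.001]]
wrist_force: [0.7, 0.2, -1.8]
width: 0.0091
clock: 14.65
tcp_pos: [0.579, 0.141, 0.1339]
orientation: [[-0.059, 0.001, -0.998], [0.998, 0.0, -0.059], [0.0, -1.0, -0.001]]
wrist_force: [0.6, -0.5, 0.4]
width: 0.0428
clock: 15.3
tcp_pos: [0.5929, -0.0377, 0.1132]
orientation: [[-0.057, -0.001, -0.998], [0.998, 0.0, -0.057], [0.0, -1.0, 0.001]]
wrist_force: [-0.3, 0.4, -0.1]
width: 0.0428
```

View pics/s7.png

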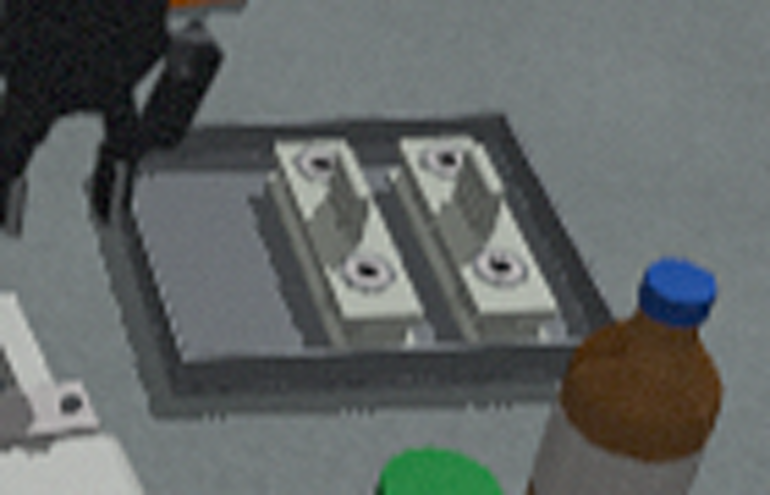

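```bash
python3 -m pendant '[[0,-0.003,-0.03,0,0],[0,-0.003,-0.05,0,0],[0,-0.003,-0.064,0,0],[0,-0.003,-0.064,0,0]]'
python3 -m pendant '[[0,0,0,0,-1],[0,0,0,0,-1],[0,0,0,0,-1],[0,0,0,0,-1],[0,0,0,0,-1],[0,0,0,0,-1]]'
python3 -m pendant '[[-0.005,-0.0003,0.001,0,-1],[-0.01,-0.0006,0.001,0,-1],[-0.015,-0.0009,0.001,0,-1],[-0.025,-0.0014,0.001,0,-1],[-0.04,-0.0023,0.001,0,-1],[-0.055,-0.0032,0.001,0,-1],[-0.07,-0.004,0.001,0,-1],[-0.085,-0.0049,0.001,0,-1],[-0.1,-0.0058,0.005,0,-1],[-0.115,-0.006,0.04,0,-1]]'
python3 -m pendant '[[0,0,0.035,0,-1],[0.0,0.05,0.035,-1.5,-1],[0.0,0.1,0.035,-3,-1],[0.0,0.15,0.035,-4.5,-1],[0.0,0.2,0.035,-6,-1],[0.0,0.25,0.035,-7.5,-1],[0.0,0.29,0.035,-7.5,-1],[0,0.317,0.035,-7.5,-1],[0,0.317,0.035,-7.5,-1],[0,0.317,0.035,-7.5,-1]]'
python3 - <<'E'
from h import *
f=imaging.grab_frame("wrist");cv2.imwrite("pics/w8.png",f[:,:,::-1])
s=r.state();print(s['tcp_pos'],s['width'])
E
```

```text
clock: 15.7
tcp_pos: [0.5923, -0.0384, 0.048]
orientation: [[-0.061, -0.003, -0.998], [0.998, 0.001, -0.061], [0.001, -1.0, 0.003]]
wrist_force: [-0.2, 0.6, 0.3]
width: 0.0427
clock: 16.3
tcp_pos: [0.5942, -0.0407, 0.0503]
orientation: [[-0.058, 0.002, -0.998], [0.998, -0.0, -0.058], [-0.0, -1.0, -0.002]]
wrist_force: [-0.9, -1.3, 4.8]
width: 0.0088
clock: 17.3
tcp_pos: [0.4729, -0.0461, 0.0866]
orientation: [[-0.059, -0.01, -0.998], [0.998, 0.0, -0.059], [0.001, -1.0, 0.01]]
wrist_force: [-0.1, 0.0, -0.9]
width: 0.0087
clock: 18.3
tcp_pos: [0.4766, 0.27, 0.1236]
orientation: [[0.071, -0.002, -0.997], [0.997, -0.002, 0.071], [-0.002, -1.0, 0.002]]
wrist_force: [-0.2, -0.2, -2.0]
width: 0.0086
[0.47709633 0.26893662 0.12370999] 0.008484406375890614
```

View pics/w8.png

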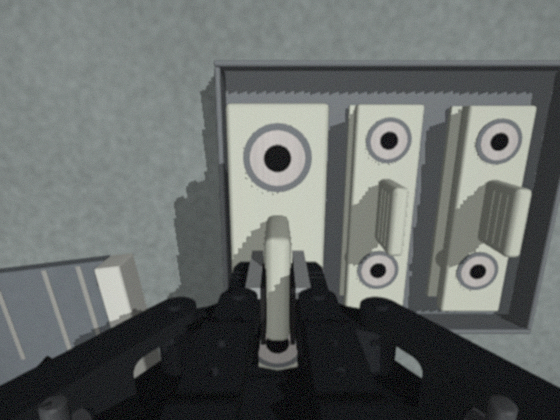

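```bash
python3 - <<'E'
from h import *
for px in [(226,110),(231,230)]:print(px,world("wrist",px,.028)[:2])
for px in [(348,200),(352,300)]:print(px,world("wrist",px,.032)[:2])
E
```

```text
(226, 110) [0.40479636 0.24090676]
(231, 230) [0.48739265 0.23517864]
(348, 200) [0.47031631 0.31857603]
(352, 300) [0.54741073 0.31997745]
```

```bash
python3 -m pendant '[[0,0.004,-0.04,0,-1],[0,0.004,-0.062,0,-1],[0,0.004,-0.073,0,-1],[0,0.004,-0.078,0,-1],[0,0.004,-0.081,0,-1],[0,0.004,-0.081,0,-1]]'
python3 -m pendant '[[0,0,0,0,-0.2],[0,0,0,0,-0.2],[0,0,0,0,-0.2],[0,0,0.03,0,-0.2],[0,0,0.08,0,-0.2],[0.0,-0.04,0.11,2,0],[0.0,-0.08,0.15,7.5,0],[0.0,-0.12,0.18,7.5,0],[0.0,-0.16,0.18,7.5,0],[0.0,-0.2,0.18,7.5,0]]'
python3 - <<'E'
from h import *
f=imaging.grab_frame("scene");crop(f,340,170,480,260,5.5,"s8")
E
python3 -m pendant '[[0,-0.05,0,0,0],[0,-0.1,0,0,0],[0,-0.15,0,0,0],[0,-0.2,0,0,0],[0,-0.25,0,0,0],[0,-0.3,0,0,0],[0,-0.35,0,0,0],[0,-0.38,0,0,0],[0,-0.38,0,0,0],[0,-0.38,0,0,0]]'
python3 - <<'E'
from h import *
f=imaging.grab_frame("wrist");cv2.imwrite("pics/w9.png",f[:,:,::-1])
for q in ["fresh1","fresh1_nose"]:
    for d in imaging.landmark_of(q,"wrist")[:5]:
        print(q,round(d["p"],2),np.round(d["position"],1),np.round(world("wrist",d["position"],.002)[:2],4))
E
```

```text
clock: 18.95
tcp_pos: [0.4788, 0.2744, 0.0439]
orientation: [[0.073, 0.001, -0.997], [0.997, 0.0, 0.073], [0.0, -1.0, -0.001]]
wrist_force: [0.4, -0.4, -1.4]
width: 0.0086
clock: 19.95
tcp_pos: [0.479, 0.0727, 0.2253]
orientation: [[-0.058, 0.004, -0.998], [0.998, 0.001, -0.058], [0.001, -1.0, -0.004]]
wrist_force: [0.9, -0.3, -0.8]
width: 0.0427
clock: 21.0
tcp_pos: [0.4781, -0.3053, 0.2232]
orientation: [[-0.057, -0.0, -0.998], [0.998, 0.001, -0.057], [0.001, -1.0, 0.0]]
wrist_force: [-0.0, 0.8, 0.1]
width: 0.0426
fresh1 0.79 [225.2 204.8] [ 0.5089 -0.3572]
fresh1 0.68 [339.8 220.7] [ 0.5193 -0.2322]
fresh1_nose 0.95 [332.3 287.9] [ 0.6005 -0.232 ]
```

View pics/s8.png

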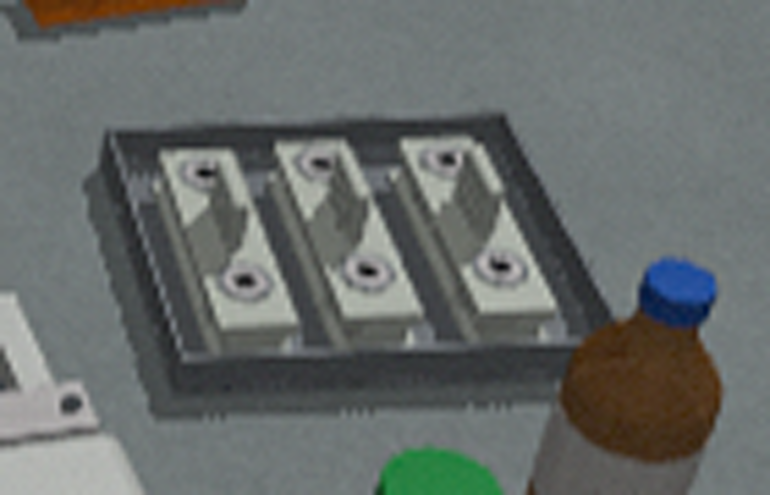

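View pics/w9.png

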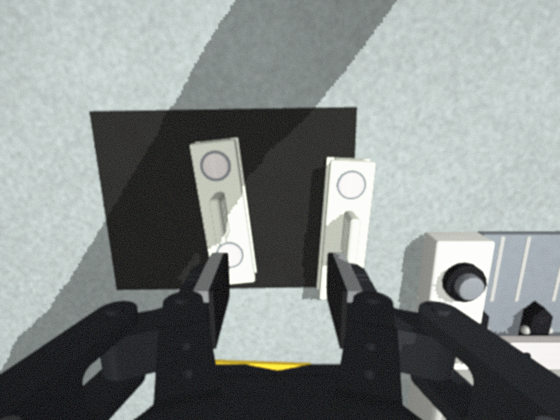

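```bash
python3 - <<'E'
from h import *
f=imaging.grab_frame("wrist");crop(f,170,120,400,310,3.4,"w9c")
E
```

```text
(no output)
```

View pics/w9c.png

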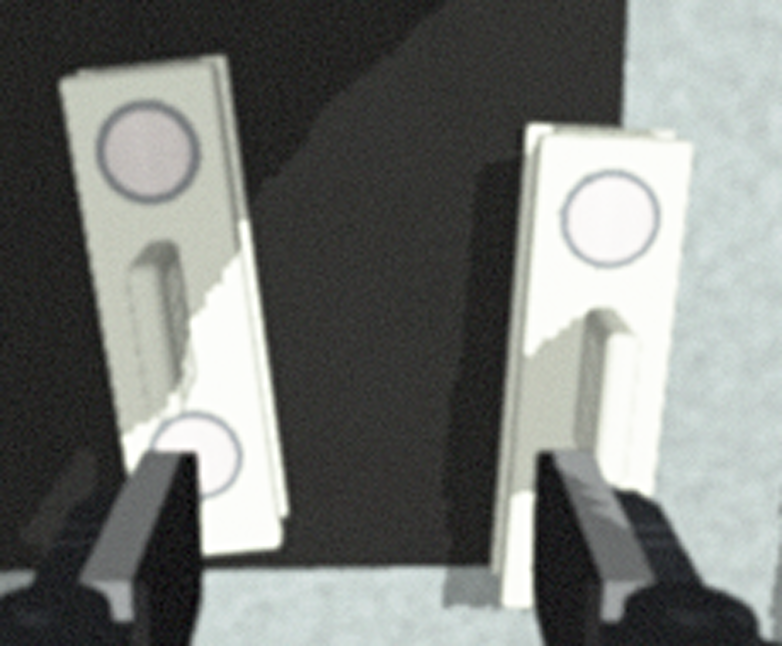

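```bash
python3 - <<'E'
from h import *
W=lambda a,b,z=.030: world("wrist",(170+a/3.4,120+b/3.4),z)[:2]
A,B=W(148,151),W(196,455)
print(A,B,np.linalg.norm(A-B),(A+B)/2,np.degrees(np.arctan2(*(B-A)[::-1])))
u=(B-A)/np.linalg.norm(B-A)
print('rear',(W(142,70)-A)@u,'front',(W(212,554)-B)@u)
# grip top edges rear/front
print('grip rear',(W(148,262,.064)-A)@u)
C=W(610,218);print(C,'rear',np.linalg.norm(W(611,138)-C), 'grip rear top',W(615,330,.064))
for p in [(523,138),(692,143),(536,138),(497,575),(505,606)]:print(p,W(*p))
E
```

```text
[ 0.46204181 -0.36546545] [ 0.55371917 -0.34983258] 0.0930006656960278 [ 0.50788049 -0.35764901] 9.677026997148186
rear -0.022474879825323507 front 0.03330649923849687
grip rear 0.02460753104431728
[ 0.47334869 -0.23271388] rear 0.022976642854118892 grip rear top [ 0.4970112  -0.23547564]
(523, 138) [ 0.45198949 -0.2598667 ]
(692, 143) [ 0.45051774 -0.21205618]
(536, 138) [ 0.45176846 -0.25620372]
(497, 575) [ 0.5884165  -0.25495461]
(505, 606) [ 0.59903849 -0.25146767]
```

```bash
python3 -m pendant '[[0.04,0.03,0,-1.5,0],[0.042,0.074,-0.02,-1.5,0],[0.042,0.074,-0.07,-1.5,0],[0.042,0.074,-0.1,-1.5,0],[0.042,0.074,-0.1,-1.5,0],[0.042,0.074,-0.1,-1.5,0]]'
python3 - <<'E'
from h import *
s=r.state();print(s['tcp_pos'])
f=imaging.grab_frame("wrist");cv2.imwrite("pics/w10.png",f[:,:,::-1])
E
```

```text
clock: 21.8
tcp_pos: [0.5205, -0.2311, 0.124]
orientation: [[-0.033, -0.0, -0.999], [0.999, -0.0, -0.033], [-0.0, -1.0, 0.0]]
wrist_force: [-0.4, -0.2, -0.6]
width: 0.0428
[ 0.52052421 -0.23112795  0.12403247]
```

View pics/w10.png

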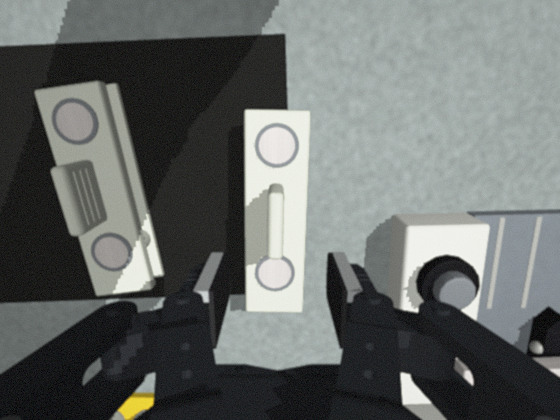

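```bash
python3 - <<'E'
from h import *
A,B=world("wrist",(277,145),.030),world("wrist",(275,273),.030)
print(A,B,(A+B)/2,np.degrees(np.arctan2(*(B-A)[1::-1])))
E
python3 -m pendant '[[0,0,-0.03,0,0],[0,0,-0.06,0,0],[0,0,-0.08,0,0],[0,0,-0.0855,0,0],[0,0,-0.0855,0,0]]'
python3 -m pendant '[[0,0,0,0,-1],[0,0,0,0,-1],[0,0,0,0,-1],[0,0,0,0,-1],[0,0,0,0,-1],[0,0,0,0,-1]]'
```

```text
[ 0.47427489 -0.23304275  0.03      ] [ 0.56790165 -0.23159538  0.03      ] [ 0.52108827 -0.23231906  0.03      ] 0.8856624296210163
clock: 22.35
tcp_pos: [0.5211, -0.2319, 0.039]
orientation: [[-0.032, 0.001, -0.999], [0.999, -0.0, -0.032], [-0.001, -1.0, -0.001]]
wrist_force: [-0.1, -0.2, 1.7]
width: 0.0428
clock: 22.95
tcp_pos: [0.5213, -0.2319, 0.0393]
orientation: [[-0.032, 0.002, -0.999], [0.999, -0.001, -0.032], [-0.001, -1.0, -0.002]]
wrist_force: [-1.0, -0.3, 6.8]
width: 0.0089
```

```bash
python3 -m pendant '[[0,0,0.02,0,-1],[0,0,0.06,0,-1],[-0.01,0.01,0.09,0,-1],[-0.033,0.05,0.09,1.5,-1],[-0.033,0.1,0.09,1.5,-1],[-0.033,0.15,0.09,1.5,-1],[-0.033,0.2,0.09,1.5,-1],[-0.033,0.24,0.09,1.5,-1],[-0.033,0.2555,0.09,1.5,-1],[-0.033,0.2555,0.09,1.5,-1]]'
python3 - <<'E'
from h import *
s=r.state();print(s['tcp_pos'],s['width'])
f=imaging.grab_frame("wrist");cv2.imwrite("pics/w11.png",f[:,:,::-1])
f=imaging.grab_frame("scene");crop(f,220,180,380,290,5,"s11")
s=r.state();print(s['tcp_pos'],s['width'])
E
```

```text
clock: 23.95
tcp_pos: [0.487, 0.0276, 0.128]
orientation: [[-0.064, -0.0, -0.998], [0.998, 0.001, -0.064], [0.001, -1.0, -0.0]]
wrist_force: [0.9, 0.2, -3.8]
width: 0.0087
[0.48699903 0.02760433 0.12801493] 0.008685852063555129
[0.48709179 0.02361088 0.12804262] 0.008490891397994407
```

View pics/w11.png

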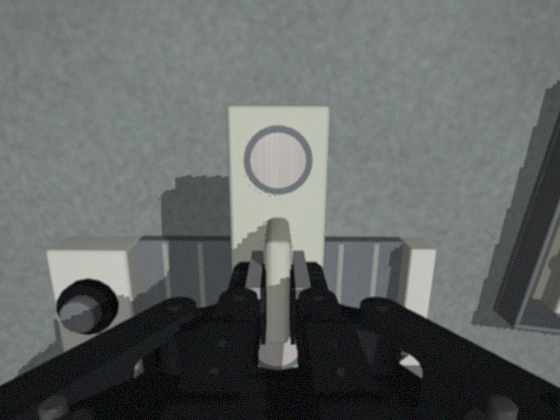

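View pics/s11.png

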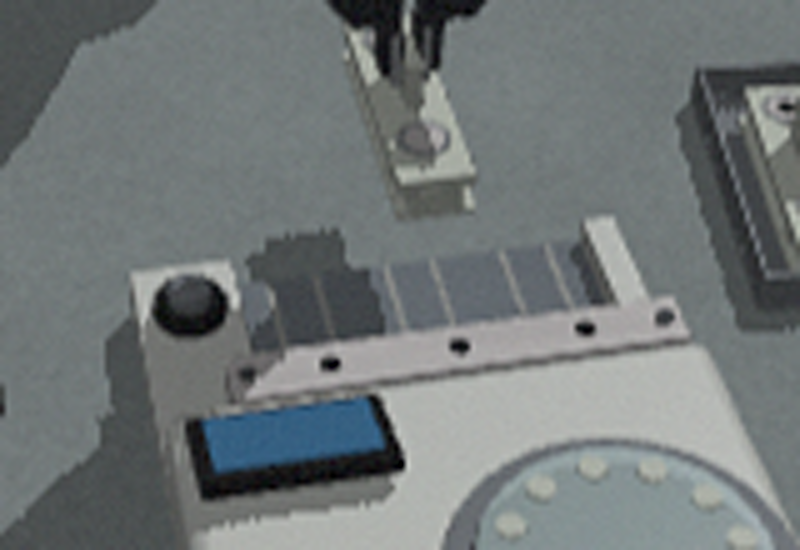

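```bash
python3 -m pendant '[[0,0,-0.04,0,-1],[0,0,-0.065,0,-1],[0,0,-0.077,0,-1],[0,0,-0.077,0,-1],[0.015,0.0009,-0.077,0,-1],[0.03,0.0017,-0.077,0,-1],[0.045,0.0026,-0.077,0,-1],[0.055,0.0032,-0.077,0,-1],[0.065,0.0038,-0.077,0,-1],[0.065,0.0038,-0.077,0,-1]]'
python3 - <<'E'
from h import *
f=imaging.grab_frame("wrist");cv2.imwrite("pics/w12.png",f[:,:,::-1])
E
```

```text
clock: 25.05
tcp_pos: [0.5536, 0.0275, 0.0509]
orientation: [[-0.058, 0.002, -0.998], [0.998, -0.0, -0.058], [-0.001, -1.0, -0.002]]
wrist_force: [1.1, -0.2, -7.9]
width: 0.0089
```

View pics/w12.png

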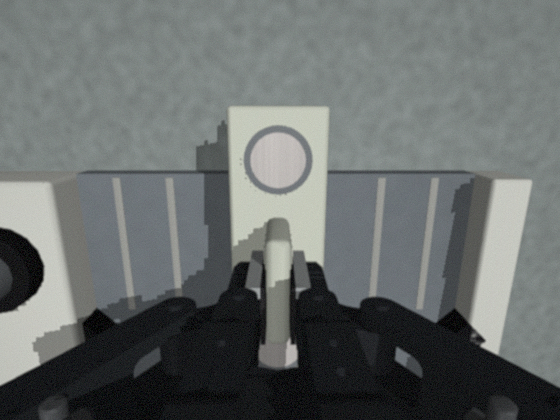

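```bash
python3 -m pendant '[[0.008,0.0005,-0.001,0,-1],[0.014,0.0008,-0.001,0,-1],[0.018,0.001,-0.001,0,-1],[0.018,0.001,-0.001,0,-1]]'
python3 -m pendant '[[0.004,0.0002,0,0,-1],[0.008,0.0005,0,0,-1],[0.012,0.0007,0,0,-1],[0.016,0.0009,0,0,-1],[0.018,0.001,0,0,-1],[0.018,0.001,0,0,-1]]'
```

```text
clock: 25.5
tcp_pos: [0.5711, 0.0288, 0.0501]
orientation: [[-0.058, 0.001, -0.998], [0.998, -0.0, -0.058], [-0.0, -1.0, -0.001]]
wrist_force: [0.3, -0.2, -3.4]
width: 0.009
clock: 26.1
tcp_pos: [0.587, 0.029, 0.0497]
orientation: [[-0.057, -0.002, -0.998], [0.998, -0.001, -0.057], [-0.001, -1.0, 0.002]]
wrist_force: [2.7, -4.7, -2.6]
width: 0.0086
```

```bash
python3 -m pendant '[[0.002,0.0001,0,0,-1],[0.004,0.0002,0,0,-1],[0.004,0.0002,0,0,-1]]'
python3 - <<'E'
from h import *
f=imaging.grab_frame("wrist");cv2.imwrite("pics/w13.png",f[:,:,::-1])
print(r.state()['tcp_pos'],r.state()['wrist_force'])
E
```

```text
clock: 26.4
tcp_pos: [0.5902, 0.0297, 0.0495]
orientation: [[-0.058, -0.005, -0.998], [0.998, -0.0, -0.058], [0.0, -1.0, 0.005]]
wrist_force: [-7.3, -2.6, 3.5]
width: 0.0087
[0.59023797 0.02969951 0.04948823] [-7.39910645 -2.26288929  3.48634253]
```

View pics/w13.png

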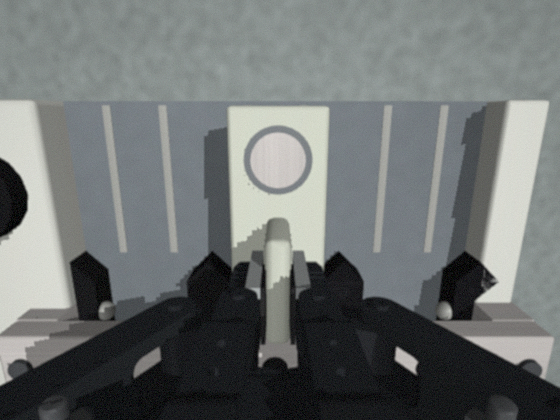

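```bash
python3 -m pendant '[[0.003,0.0002,0,0,-1],[0.005,0.0003,0,0,-1],[0.005,0.0003,0,0,-1],[0,0,0,0,-1]]'
python3 -m pendant '[[0,0,0,0,-0.2],[0,0,0,0,-0.2],[0,0,0,0,-0.2],[0,0,0.03,0,-0.2],[0,0,0.07,0,-0.2],[-0.03,-0.03,0.11,0,0],[-0.06,-0.07,0.14,0,0],[-0.06,-0.07,0.17,0,0],[-0.06,-0.07,0.17,0,0]]'
python3 - <<'E'
from h import *
f=imaging.grab_frame("wrist");cv2.imwrite("pics/w14.png",f[:,:,::-1])
print(r.state()['tcp_pos'],r.state()['wrist_force'])
E
```

```text
clock: 26.85
tcp_pos: [0.5902, 0.0299, 0.0494]
orientation: [[-0.058, -0.004, -0.998], [0.998, -0.0, -0.058], [0.0, -1.0, 0.004]]
wrist_force: [0.0, -1.5, -0.5]
width: 0.0088
clock: 27.75
tcp_pos: [0.5347, -0.0431, 0.2252]
orientation: [[-0.054, 0.009, -0.999], [0.999, -0.0, -0.054], [-0.001, -1.0, -0.009]]
wrist_force: [-0.1, -0.4, 0.2]
width: 0.0426
[ 0.53419551 -0.04106262  0.22280718] [0.85858036 0.19456204 0.13299109]
```

View pics/w14.png

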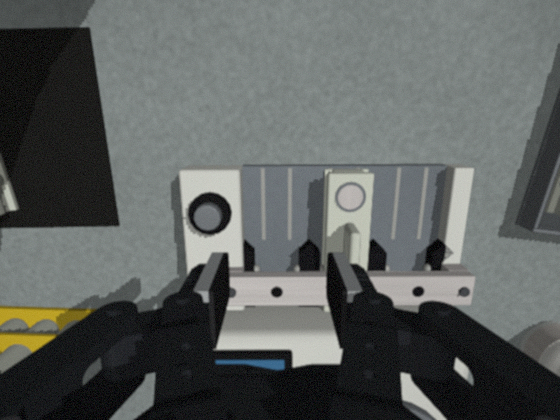

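```bash
python3 - <<'E'
from h import *
f=imaging.grab_frame("wrist");crop(f,300,150,400,300,5,"w14c")
print(r.state()['tcp_pos'],world("wrist",(350,196),.04))
E
python3 -m pendant '[[-0.01,-0.05,0,0,0],[-0.02,-0.1,0,0,0],[-0.03,-0.15,0,2,0],[-0.03,-0.2,0,4,0],[-0.03,-0.25,0,6.4,0],[-0.03,-0.3,0,6.4,0],[-0.03,-0.317,0,6.4,0],[-0.03,-0.317,-0.05,6.4,0],[-0.03,-0.317,-0.08,6.4,0],[-0.03,-0.317,-0.08,6.4,0]]'
python3 - <<'E'
from h import *
s=r.state();print(s['tcp_pos'])
f=imaging.grab_frame("wrist");cv2.imwrite("pics/w15.png",f[:,:,::-1])
E
```

```text
[ 0.53337927 -0.03982219  0.22102523] [0.53782514 0.03017308 0.04      ]
clock: 28.85
tcp_pos: [0.4998, -0.3537, 0.134]
orientation: [[-0.171, -0.009, -0.985], [0.985, 0.006, -0.171], [0.007, -1.0, 0.008]]
wrist_force: [-0.7, 0.4, 0.2]
width: 0.0427
[ 0.49982863 -0.35372539  0.13400952]
```

View pics/w14c.png

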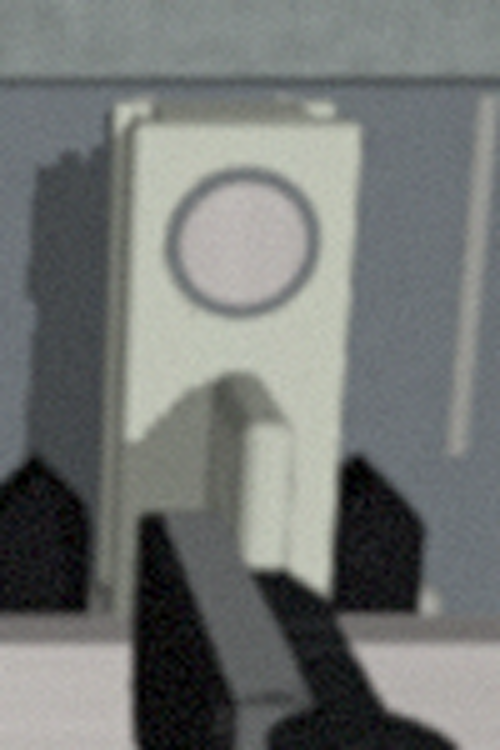

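View pics/w15.png

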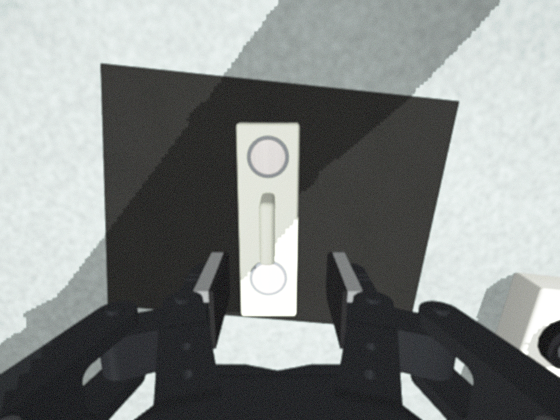

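```bash
python3 - <<'E'
from h import *
f=imaging.grab_frame("wrist")
s=r.state();print(s['tcp_pos'])
A,B=world("wrist",(267.5,157),.030),world("wrist",(268,279),.030)
print(A,B,(A+B)/2,np.degrees(np.arctan2(*(B-A)[1::-1])))
t=s['orientation'];print(np.degrees(np.arctan2(-t[0,0],t[1,0])))
crop(f,220,100,350,330,2.5,"w15c")
E
```

```text
[ 0.50255417 -0.35631883  0.13923876]
[ 0.46658545 -0.36895744  0.03      ] [ 0.56109012 -0.35302152  0.03      ] [ 0.51383779 -0.36098948  0.03      ] 9.57149892773837
9.80361057454084
```

View pics/w15c.png

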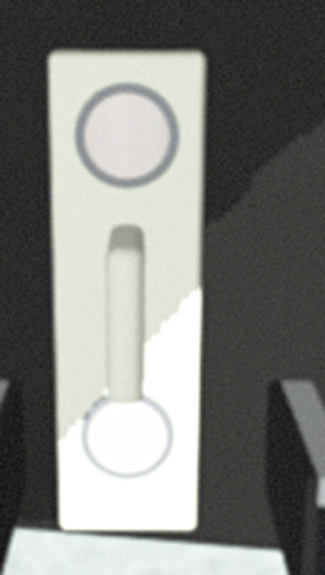

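```bash
python3 -m pendant '[[0.009,-0.003,-0.02,0,0],[0.009,-0.003,-0.02,0,0],[0.009,-0.003,-0.02,0,0],[0.009,-0.003,-0.02,0,0]]'
python3 - <<'E'
from h import *
s=r.state();print(s['tcp_pos'])
f=imaging.grab_frame("wrist");crop(f,200,80,380,340,2.3,"w16")
E
```

```text
clock: 29.35
tcp_pos: [0.5118, -0.3604, 0.1215]
orientation: [[-0.169, 0.002, -0.986], [0.986, -0.001, -0.169], [-0.001, -1.0, -0.002]]
wrist_force: [-0.9, 0.2, -0.3]
width: 0.0426
[ 0.51182228 -0.36040332  0.1214664 ]
```

View pics/w16.png

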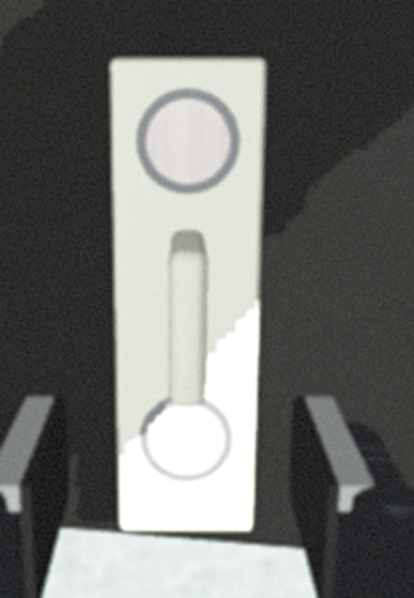

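```bash
python3 - <<'E'
from h import *
s=r.state();print(s['tcp_pos'])
A,B=world("wrist",(281.7,140.9),.030),world("wrist",(280.9,270),.030)
print((A+B)/2,np.degrees(np.arctan2(*(B-A)[1::-1])))
E
python3 -m pendant '[[0,0.001,-0.03,0,0],[0,0.001,-0.06,0,0],[0,0.001,-0.078,0,0],[0,0.001,-0.0825,0,0],[0,0.001,-0.0825,0,0]]'
python3 -m pendant '[[0,0,0,0,-1],[0,0,0,0,-1],[0,0,0,0,-1],[0,0,0,0,-1],[0,0,0,0,-1],[0,0,0,0,-1]]'
```

```text
[ 0.51171579 -0.36035318  0.12132663]
[ 0.50745216 -0.35782543  0.03      ] 9.53071644984237
clock: 29.9
tcp_pos: [0.5112, -0.3592, 0.0375]
orientation: [[-0.169, -0.0, -0.986], [0.986, -0.0, -0.169], [-0.0, -1.0, 0.0]]
wrist_force: [0.3, -0.3, 0.6]
width: 0.0427
clock: 30.5
tcp_pos: [0.5119, -0.3592, 0.0384]
orientation: [[-0.169, 0.001, -0.986], [0.986, -0.001, -0.169], [-0.001, -1.0, -0.001]]
wrist_force: [-1.8, 2.1, 5.9]
width: 0.0087
```

```bash
python3 -m pendant '[[0,0,0.02,0,-1],[0,0,0.06,0,-1],[-0.01,0.01,0.09,0,-1],[-0.016,0.05,0.09,-2,-1],[-0.016,0.1,0.09,-4,-1],[-0.016,0.15,0.09,-6.4,-1],[-0.016,0.2,0.09,-6.4,-1],[-0.016,0.25,0.09,-6.4,-1],[-0.016,0.29,0.09,-6.4,-1],[-0.016,0.313,0.09,-6.4,-1]]'
python3 -m pendant '[[0,0,0,0,-1],[0,0,0,0,-1]]'
python3 - <<'E'
from h import *
f=imaging.grab_frame("wrist");cv2.imwrite("pics/w17.png",f[:,:,::-1])
s=r.state();print(s['tcp_pos'],s['width'])
f=imaging.grab_frame("scene");crop(f,220,180,380,290,5,"s17")
E
```

```text
clock: 31.5
tcp_pos: [0.4947, -0.0416, 0.1271]
orientation: [[-0.063, -0.001, -0.998], [0.998, 0.002, -0.063], [0.002, -1.0, 0.001]]
wrist_force: [0.5, 0.6, -2.3]
width: 0.0091
clock: 31.7
tcp_pos: [0.4951, -0.0458, 0.1274]
orientation: [[-0.06, -0.0, -0.998], [0.998, -0.0, -0.06], [-0.0, -1.0, 0.0]]
wrist_force: [-0.3, 0.6, -3.3]
width: 0.0088
[ 0.49512324 -0.04684444  0.12741842] 0.008877195308042138
```

View pics/w17.png

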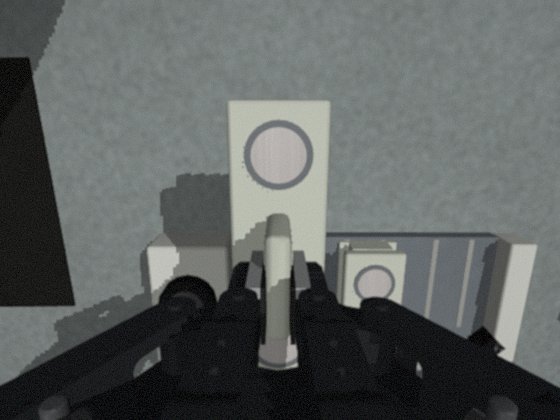

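View pics/s17.png

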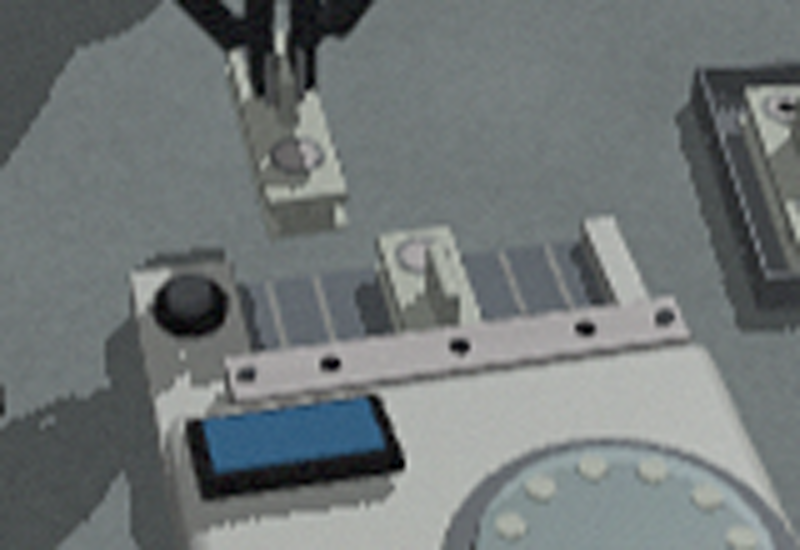

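```bash
python3 -m pendant '[[0,0,-0.04,0,-1],[0,0,-0.065,0,-1],[0,0,-0.077,0,-1],[0,0,-0.078,0,-1],[0.015,0.0009,-0.078,0,-1],[0.03,0.0017,-0.078,0,-1],[0.045,0.0026,-0.078,0,-1],[0.055,0.0032,-0.078,0,-1],[0.065,0.0038,-0.078,0,-1],[0.065,0.0038,-0.078,0,-1]]'
python3 - <<'E'
from h import *
f=imaging.grab_frame("wrist");cv2.imwrite("pics/w18.png",f[:,:,::-1])
E
```

```text
clock: 32.8
tcp_pos: [0.5617, -0.0423, 0.0496]
orientation: [[-0.058, 0.002, -0.998], [0.998, -0.0, -0.058], [-0.0, -1.0, -0.002]]
wrist_force: [0.3, -0.0, -4.9]
width: 0.0087
```

View pics/w18.png

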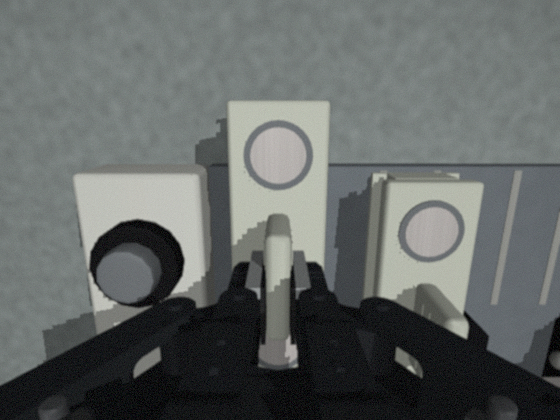

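```bash
python3 -m pendant '[[0.008,0.0005,-0.001,0,-1],[0.014,0.0008,-0.001,0,-1],[0.018,0.001,-0.001,0,-1],[0.022,0.0013,-0.001,0,-1],[0.026,0.0015,-0.001,0,-1],[0.03,0.0017,-0.001,0,-1],[0.034,0.002,-0.001,0,-1],[0.036,0.0021,-0.001,0,-1],[0.036,0.0021,-0.001,0,-1]]'
```

```text
clock: 33.75
tcp_pos: [0.5958, -0.0406, 0.0486]
orientation: [[-0.058, -0.0, -0.998], [0.998, -0.0, -0.058], [-0.0, -1.0, 0.0]]
wrist_force: [-0.9, -0.6, 1.0]
width: 0.0083
```

```bash
python3 -m pendant '[[0.003,0.0002,0,0,-1],[0.004,0.0002,0,0,-1],[0.004,0.0002,0,0,-1]]'
python3 - <<'E'
from h import *
f=imaging.grab_frame("wrist");cv2.imwrite("pics/w19.png",f[:,:,::-1])
E
```

```text
clock: 34.05
tcp_pos: [0.5967, -0.0404, 0.0482]
orientation: [[-0.058, -0.008, -0.998], [0.998, 0.001, -0.058], [0.001, -1.0, 0.008]]
wrist_force: [-13.9, -1.2, 12.6]
width: 0.0088
```

View pics/w19.png

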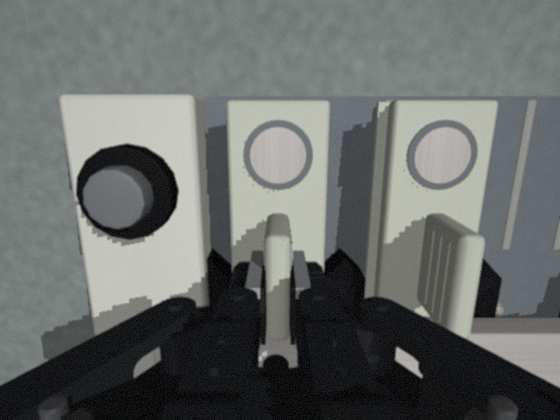

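```bash
python3 -m pendant '[[-0.003,-0.0002,0,0,-1],[-0.003,-0.0002,0,0,-0.2],[-0.003,-0.0002,0,0,-0.2],[-0.003,-0.0002,0,0,-0.2],[-0.003,0,0.03,0,-0.2],[-0.003,0,0.07,0,-0.2],[-0.04,0.01,0.11,0,0],[-0.07,0.03,0.15,0,0],[-0.07,0.03,0.18,0,0],[-0.07,0.03,0.18,0,0]]'
python3 -m pendant '[[0,0,0,0,0],[0,0,0,0,0],[0,0,0,0,0]]'
python3 - <<'E'
from h import *
f=imaging.grab_frame("wrist");crop(f,140,110,420,320,2.8,"w20")
s=r.state();print(s['tcp_pos'])
for d in imaging.landmark_of("start_top","wrist")[:3]: print(d["p"],d["position"],world("wrist",d["position"],.056))
for d in imaging.landmark_of("fresh1","wrist")[:3]: print(d["p"],d["position"],world("wrist",d["position"],.012))
f=imaging.grab_frame("top")
crop(f,200,130,440,260,3.3,"top20")
E
```

```text
clock: 35.1
tcp_pos: [0.5329, -0.0089, 0.2332]
orientation: [[-0.06, 0.009, -0.998], [0.998, 0.002, -0.06], [0.002, -1.0, -0.009]]
wrist_force: [0.8, 0.5, 0.2]
width: 0.0427
clock: 35.4
tcp_pos: [0.5299, -0.0101, 0.2271]
orientation: [[-0.058, -0.002, -0.998], [0.998, -0.001, -0.058], [-0.001, -1.0, 0.002]]
wrist_force: [-0.2, 0.6, -0.3]
width: 0.0425
[ 0.52983548 -0.01016914  0.22717195]
0.61 [173.7, 222.1] [ 0.56584469 -0.10532148  0.056     ]
0.66 [244.8, 237.3] [ 0.59341533 -0.04155494  0.012     ]
0.59 [311.7, 235.2] [0.58682358 0.03078506 0.012     ]
```

View pics/w20.png

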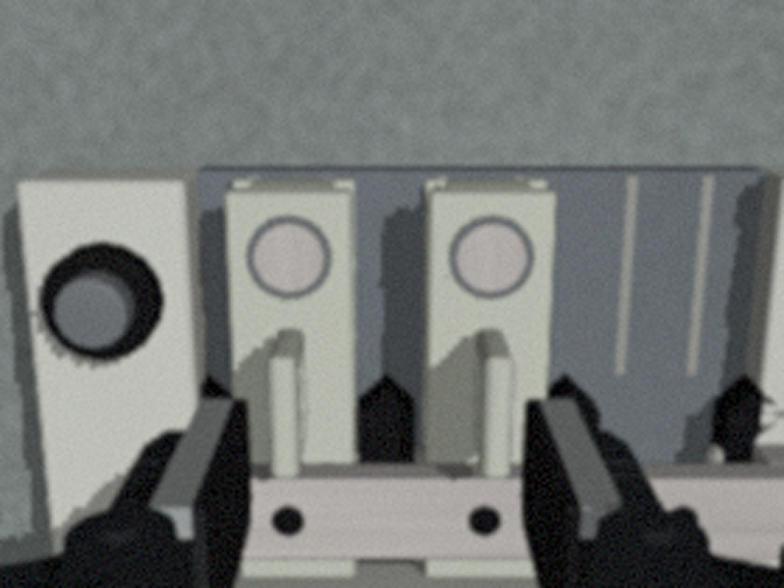

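View pics/top20.png

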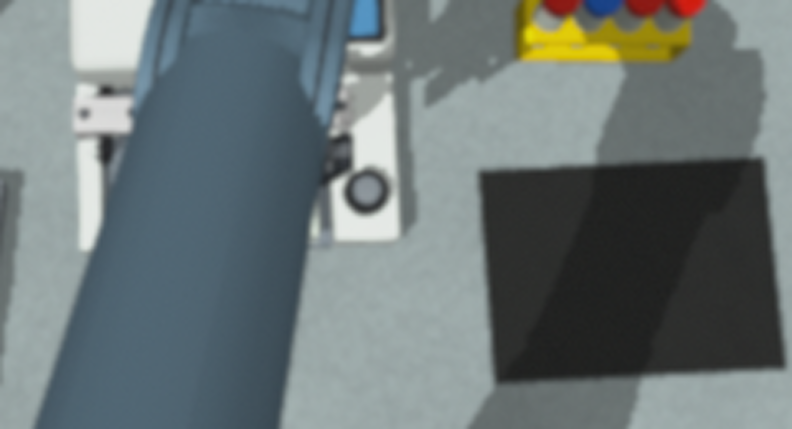

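```bash
python3 -m pendant '[[0.02,-0.05,0,0,-1],[0.035,-0.097,0,0,-1],[0.035,-0.097,-0.05,0,-1],[0.035,-0.097,-0.1,0,-1],[0.035,-0.097,-0.13,0,-1],[0.035,-0.097,-0.15,0,-1],[0.035,-0.097,-0.155,0,-1],[0.035,-0.097,-0.155,0,-1]]'
python3 - <<'E'
from h import *
s=r.state();print(s['tcp_pos'],s['width'],s['wrist_force'])
f=imaging.grab_frame("wrist");cv2.imwrite("pics/w21.png",f[:,:,::-1])
f=imaging.grab_frame("scene");crop(f,200,190,330,290,6,"s21")
E
```

```text
clock: 36.4
tcp_pos: [0.5649, -0.107, 0.0729]
orientation: [[-0.058, -0.001, -0.998], [0.998, -0.0, -0.058], [0.0, -1.0, 0.001]]
wrist_force: [-0.5, -0.6, -0.3]
width: 0.0
[ 0.56490138 -0.10696942  0.07287494] 3.742347657618619e-05 [-0.49060281 -0.57691806 -0.26901941]
```

View pics/w21.png

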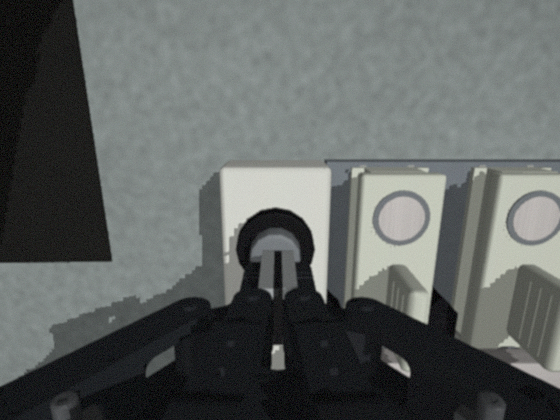

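View pics/s21.png

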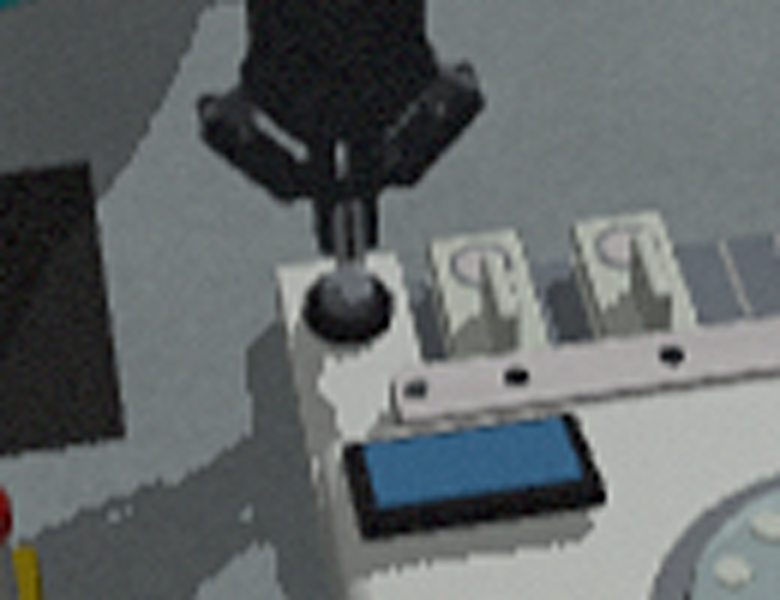

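```bash
python3 - <<'E'
from h import *
s=r.state();p=s['tcp_pos'];print(project("wrist",[p[0],p[1],.056]),project("wrist",[p[0]-.013,p[1],.056]),project("scene",[p[0],p[1],.056]))
f=imaging.grab_frame("wrist");crop(f,200,190,360,320,5,"w21c")
E
```

```text
[276.06202114 255.21396196] [277.58232073 230.28312933] [257.8343934  236.76493313]
```

View pics/w21c.png

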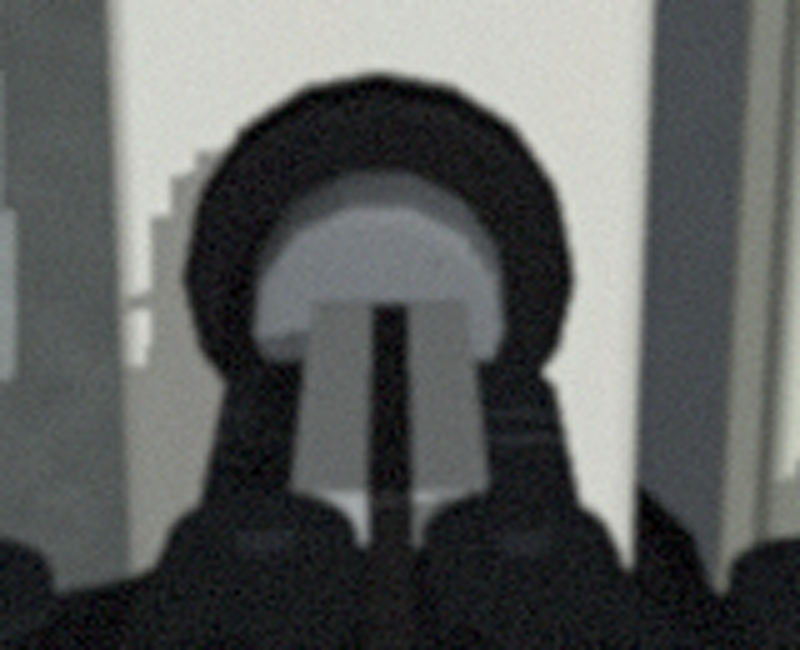

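```bash
python3 -m pendant '[[0,0,-0.01,0,-1],[0,0,-0.016,0,-1],[0,0,-0.019,0,-1],[0,0,-0.022,0,-1],[0,0,-0.024,0,-1],[0,0,-0.024,0,-1]]'
```

```text
clock: 37.15
tcp_pos: [0.5652, -0.1066, 0.05]
orientation: [[-0.058, -0.0, -0.998], [0.998, 0.001, -0.058], [0.001, -1.0, 0.0]]
wrist_force: [-3.0, 1.8, 9.4]
width: 0.0
```

```bash
python3 -m pendant '[[0,0,-0.001,0,-1],[0,0,-0.002,0,-1],[0,0,-0.002,0,-1],[0,0,-0.002,0,-1]]'
```

```text
clock: 37.55
tcp_pos: [0.5653, -0.1067, 0.0497]
orientation: [[-0.058, 0.0, -0.998], [0.998, 0.002, -0.058], [0.002, -1.0, -0.0]]
wrist_force: [-9.8, 3.9, 28.9]
width: 0.0001
```

Bottomed out (28.9 N at z 0.0497). Retreating and doing the final check.

```bash
python3 -m pendant '[[0,0,0.02,0,-1],[0,0,0.06,0,-1],[0,0,0.11,0,-1],[-0.03,0,0.15,0,-1],[-0.08,0,0.17,0,-1],[-0.12,-0.04,0.18,0,-1],[-0.12,-0.08,0.18,0,-1],[-0.12,-0.12,0.18,0,-1],[-0.12,-0.12,0.18,0,-1]]'
python3 - <<'E'
from h import *
f=imaging.grab_frame("scene");cv2.imwrite("pics/s22.png",cv2.resize(f[60:360,:,::-1],None,fx=1.4,fy=1.4,interpolation=cv2.INTER_CUBIC))
f=imaging.grab_frame("top");crop(f,100,50,440,330,2.1,"t22")
E
```

```text
clock: 38.45
tcp_pos: [0.444, -0.2328, 0.2282]
orientation: [[-0.05, 0.002, -0.999], [0.999, -0.004, -0.05], [-0.004, -1.0, -0.002]]
wrist_force: [0.1, 0.8, -0.2]
width: 0.0002
```

View pics/s22.png

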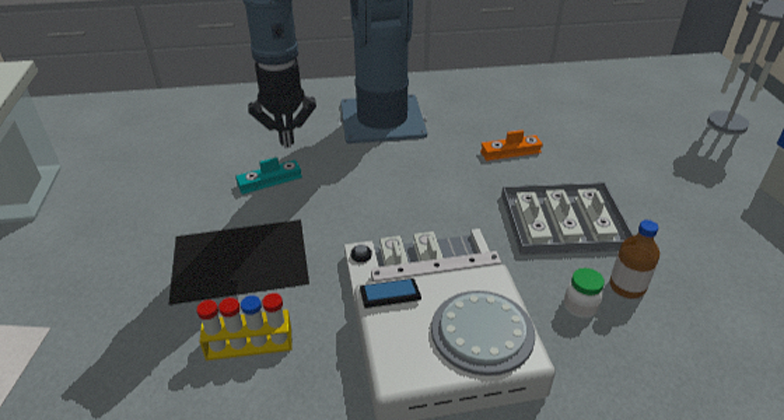

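View pics/t22.png

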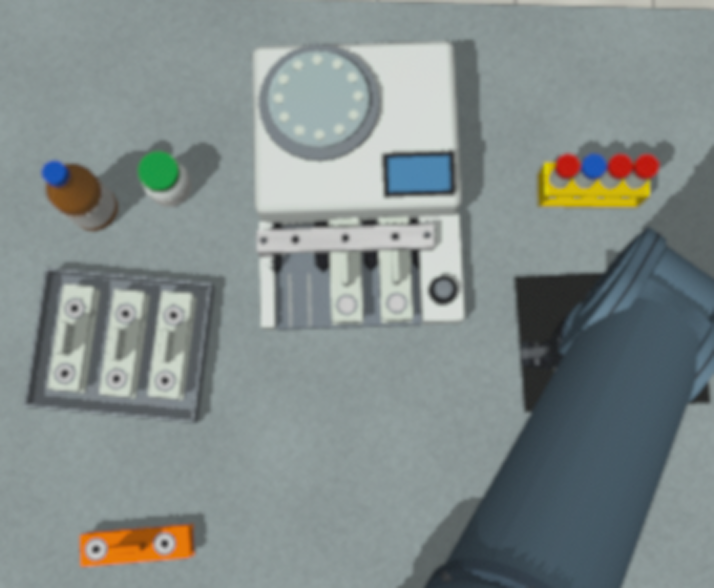

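The views show all three spent cartridges in the tray, both fresh ones home and the bystanders untouched.

```bash
python3 -c "
from bench import r
print(r.job_done())"
```

```text
the job is handed in; nothing more can be done
None
```

The cartridge change is finished and handed in at about 38.5 s on the robot's clock, well under the 210 s limit.

- **Spent cartridges:** all three are out of their bays and lie flat and upright in the grey tray.
- **Fresh cartridges:** only two were on the mat. They are now in the middle and right bays, and the left bay is empty. Each was pushed nose first until it met the end stop, at about 7 N in the middle bay and 14 N in the right. The wrist camera afterwards showed their back edges level, and a rough pixel check put the middle one about 2 mm farther in than its spent one had been.
- **Start button:** pressed last. The TCP stopped at z 0.0497 m under 29 N, about 6 mm below the released top, so it was fully down. I inferred this from position and force; the button's travel cannot be read directly.
- **Last views:** the rack, jar and bottle looked untouched, and so did the orange and turquoise look-alikes. The mat was clear of cartridges where the arm did not hide it.

The fresh cartridge nearest the analyser was knocked about 4 cm during the run. I located it again before picking it up. No check failed. The last position estimate for the other fresh cartridge put its grip about 4 mm off, so I held it that much forward of its middle and allowed for it when pushing it in.

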